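Zero the bench comparator on the red master and swap in the spacer

ROBOT

A 7-joint arm with a two-finger parallel gripper is mounted at the origin on the work surface. World frame = base frame: x ahead of the robot, y to its left, z up, the work surface at z = 0. Lengths are in m, angles in rad, forces in N, time in s.
With the tool pointing down it reaches from about 0.4 to 0.875 m from the base axis. Payload 6.5 kg.
Tool frame: the origin (TCP) lies on the centre line of the jaws, within the pads' length; the fingertips stand 19 mm ahead of it and the grasp point (between the pads) is the TCP; z points along the fingers, y is the direction in which the jaws open and shut (so a half turn about z gives the same grasp; the last joint's range is limited). The gripper opens to 88 mm and grips with 3 to 60 N. Pads are 18 mm wide; open, the fingers measure 123 mm over their backs; the gripper's body (75 mm by 187 mm) begins 45 mm behind the grasp point.
Start: joints at [1.045, 0.536, -0.004, 1.538, 0.003, 1.067, -0.071], TCP at [0.288, -0.582, 0.258] pointing down, gripper open.
Joint ranges: [-2.7, 2.7], [-0.37, 2.16], [-1.27, 1.26], [0.24, 2.4], [-1.31, 4.45], [0.19, 1.91], [-2.76, 2.76]. Speed limits (rad/s): [2.39, 2.39, 3.14, 3.14, 3.14, 3.14, 3.14].

INTERFACE

Orientations are given as a unit quaternion [w, x, y, z].
In Python, from bench import read_state, vision, ticket gives the robot as it stands.
- The arm moves only by the tool jog_arm, never from a script. Its argument "targets" is a list of rows, each an object of numbers: "dx", "dy", "dz": the shift along the tool's x, y, z in units of 40 mm (1.0 is 40 mm); "ax", "ay", "az": the turn, a rotation vector about the tool's x, y, z in degrees; "gripper": the closure, from 0 (fully open) to 1 (shut). A call has 1 to 8 rows; each row shifts and turns the pose as measured when the row begins, along the tool's axes as they then stand; what a row does not reach is not made up. A row lasts 1/12 s, in which the tool goes at most 41.7 mm and 7.16 degrees, less where a joint would pass 70% of its speed; a pose out of reach is approached as far as the arm can. A call is refused whole if a number of a shift passes 1 or a number of a turn 7.16, either way. A call with a gripper value outside its range is refused whole. The fingers move at their own pace and stop on an object; "grip_force" is the grip in N (left out, the last holds). Time passes only in rows, so rows that do not move let the fingers close. It gives the time, the measured TCP pose, the force and the opening at its end, in the units of the state.
- read_state(): the state, without advancing time (a new reading comes with each control period).
- vision.snapshot(name): name is "scene" or "top" or "wrist"; returns a dict with "color" (420x560x3 uint8, blue, green, red), "camera_matrix" (3x3 intrinsics, pixels), "rvec" (rotation vector, rad) and "tvec" (3), from world to camera coordinates, as OpenCV has them; the wrist camera has in their place "T_tool_cam" (4x4, takes a point from camera to tool coordinates, whose origin is the TCP and whose axes are the flange's). Camera axes: x right, y down, z forward; pixel columns grow to the right and rows downward; lengths in m; the calibration is good to about 2 mm. A picture is of the moment at which its call begins: read the wrist's pose just before it. There is no depth.
- ticket.finish_job(): hands the job in, once; it reports no verdict.
The state is a dict: "time_s": time; "qpos": joint angles; "qvel": joint speeds; "joint_torque": joint torques, N m; "ee_pos": TCP position; "tool_rot": TCP orientation; "ft_force": force on the tool from outside, world axes, zero at the start; "moment": the same for the moment, N m; "width": finger opening in m.
Only numpy, scipy, OpenCV 4.12 (cv2) and the standard library are available. Lean on these libraries where they do the work, as an engineer would, in place of code of your own. Each camera call takes 0.05 s, during which the arm holds its last target.

TASK

Slide the red master along the comparator's deck, under the sprung plunger and fully home against the end stop, hold it gently but squarely against the fixed anvil before you let go, then press the yellow zero button with the master sitting there released. Take the master out and stand it upright in the middle of the cork pad, then load the blued spacer the same way: home to the end stop, felt gently against the anvil while still held, and left there. Never lean hard on the anvil or let a block snap against it, press zero only with the master home, and leave the other things in the drawer alone.

Things in the scene. Friction and masses are not known exactly. Their poses are not given: they have to be found in the camera images.
- comparator: Fixed cast-iron bench comparator. Origin in its underside; own x = direction in which blocks are slid in, y = left, z up. Flat deck 12 mm above the underside, x -87 to 63, y -128 to 69 mm. Anvil rail on the left, end stop ahead, sprung plunger and its grey indicator housing (y -60 to -126 mm, top 32 mm above the underside) on the right. Blocks come out by sliding to -x.
- tailstock: Fixed grey block on the deck at comparator (0, 56, 12) mm (origin, underside) carrying the bright anvil rail. The rail is parallel to x, from x -80 to 40 mm, 14 mm tall; its face looks to -y and lies somewhere from y +8 to +20 mm, as last clamped: not reported, to be felt. It does not give; over 15 N on rail or block is too hard.
- mouth (a point): free spot on the deck's top in front of the shoe, comparator (-47, -20, 12) mm, same axes: a block standing here square touches nothing. From here it goes left to the rail, then along +x.
- stop_face (a point): centre of the end stop's face (looks to -x), comparator (40, -6, 18) mm, same axes; 22 mm wide, 12 mm tall from the deck. A block that is home touches it with its front: block centre at comparator x = +20 mm.
- plunger (a joint): how far the sprung plunger is pushed back (to -y), m: 0 to 0.022, 120 N/m, 2.5 N at rest; 0.003 to 0.017 with a block home. Its bright shoe is 15 mm tall: tip at comparator x 16 to 26, at rest y = -9 mm; a ramp falls back from it to y = -29 at x = -12 mm. A block's front right corner rides up it, some 3 to 10 N along x; then the plunger presses the block onto the anvil.
- zero (a joint): travel of the yellow zero button, m: 0 up, 0.005 fully down (4 N); springs back
- zero_top (a point): centre of the top of the yellow zero button (18 mm across, top 21 mm above the indicator housing), pressed straight down
- master_grip (a point): red anodized master block: foot 40 (own x) x 34 (own y, the gauged width) x 16 mm tall, on it an upright round grip boss 24 mm across and 48 mm tall, 64 mm in all, 0.12 kg. This point is on the boss's axis, half-way up the boss, 42 mm above the underside (22 mm below the top). Starts standing on the comparator's deck in front of the shoe, clear of the anvil. Same front and back.
- spacer_grip (a point): blued steel spacer, the part to be compared: foot 40 (own x) x 32 (own y, the gauged width) x 16 mm tall, round grip boss 24 mm across and 48 mm tall, 64 mm in all, about 0.3 kg. This point is on the boss's axis, half-way up the boss, 42 mm above the underside. Starts standing on the drawer bottom (z = 0). Same front and back.
- pad: cork pad 95 x 95 x 4 mm, fixed, on the drawer bottom; origin under its centre, top at z = 0.004
- micrometer: bright micrometer lying in the open maple case (110 x 190 mm, at the left); steel, loose, to be left alone
- v_block: grey cast-iron V-block 50 x 44 x 38 mm at the far side; loose, to be left alone
- edge_finder: blued edge finder, 87 mm long, 13 mm thick, lying at the left; steel, loose, to be left alone
- parallel: ground parallel bar 120 x 12 x 25 mm at the far side; steel, loose, to be left alone
- ring_gauge: ring gauge 52 mm across, 18 mm tall, near right; steel, loose, to be left alone
- oil_jar: closed amber jar 44 mm across, 70 mm tall, far right; loose, to be left alone
Mind the look-alikes: they are no part of the job. There is more than one size of the part that bears master_grip; the job needs the middle-sized.

How it is judged:
By the outcome, as a careful person would: the job done as asked, in the order asked, and still so for the second after the job is handed in, with the robot touching nothing.
It also fails if it takes over 72 s, if anything falls off the work surface, if the arm or the gripper's body presses on something with over 40 N, if the wrist force passes 120 N, or if a joint passes its speed limit or range.

## Working session

There is one attempt and no reset: what is moved stays moved. The work goes in short steps, Python scripts to look and compute and a tool call to move; the robot and the scene stay as the last step left them, time stands still between calls to the robot, and variables do not carry over. Pictures are saved under pics/ and viewed, and the job is handed in when it is done.

Besides the shell and the picture viewer there is one more tool, called after "Request:" in YAML: its name, and indented under it one key for each argument. jog_arm: Moves the arm, as the interface text tells. Its arguments: {"type":"object","properties":{"targets":{"type":"array"},"grip_force":{"type":"number"}},"required":["targets"]}

```bash
ls; mkdir -p pics
python3 - <<'E'
from bench import read_state, vision
import cv2,json
print(read_state())
for n in ("scene","top","wrist"):
    s=vision.snapshot(n); cv2.imwrite(f"pics/{n}0.png",s["color"])
    print(n,{k:(v.tolist() if hasattr(v,'tolist') else v) for k,v in s.items() if k!="color"})
E
```

```text
pics
{'time_s': 0.0, 'qpos': array([ 1.04478036,  0.53716058, -0.00444656,  1.53884445,  0.00259978,
        1.06729312, -0.07118194]), 'qvel': array([-1.99738465e-03, -6.36954158e-04,  3.76167003e-04,  4.75732867e-04,
        4.51121713e-05,  8.54362360e-05, -6.29129635e-04]), 'joint_torque': array([ 2.49661616e-04, -5.70987046e+01,  9.90856625e-01, -2.51602900e+01,
       -5.62482525e-02,  1.79739611e-02,  1.48425252e-04]), 'ee_pos': array([ 0.28819789, -0.58198034,  0.25685377]), 'tool_rot': array([-8.11661076e-04,  9.73676003e-01,  2.27934901e-01, -2.51938586e-04]), 'ft_force': array([-0.06082105,  0.54599701, -0.25443495]), 'moment': array([0.0215216 , 0.03063828, 0.04097038]), 'width': 0.0882502502168443}
scene {'camera_matrix': [[421.0500385811785, 0.0, 282.26299822686866], [0.0, 421.0500385811785, 207.69949892646858], [0.0, 0.0, 1.0]], 'rvec': [2.102826974396092, 1.5213182928728064, -0.4890395269712372], 'tvec': [-0.1712902917567418, -0.4069799644397874, 1.3605339158927015]}
top {'camera_matrix': [[517.9198754765082, 0.0, 271.76439787602845], [0.0, 517.9198754765082, 212.64100834353104], [0.0, 0.0, 1.0]], 'rvec': [2.2113749100959756, -2.152412757111731, 0.12985718668758847], 'tvec': [-0.03181753668304989, 0.5701160218584136, 1.4360704300137646]}
wrist {'camera_matrix': [[352.3192819567066, 0.0, 278.27530080401334], [0.0, 352.3192819567066, 206.2229006271584], [0.0, 0.0, 1.0]], 'T_tool_cam': [[0.00021274897983458962, -0.9557837944122093, -0.29407021793590443, 0.07596511874687077], [0.9999992411964146, 0.0005601672950987821, -0.0010971869463015978, -3.1239481017575343e-06], [0.0012134020212659499, -0.29406976136896534, 0.9557831883350603, -0.1271505970679006], [0.0, 0.0, 0.0, 1.0]]}
```

View pics/scene0.png

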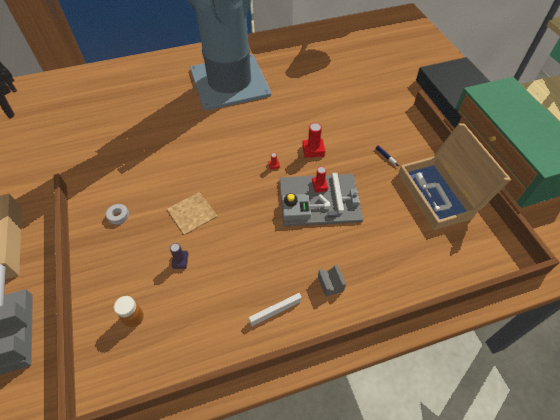

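View pics/top0.png

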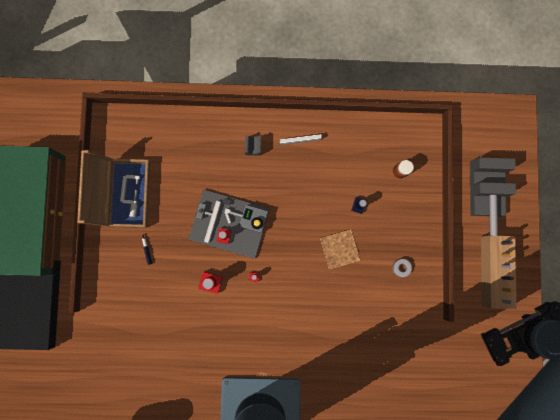

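View pics/wrist0.png

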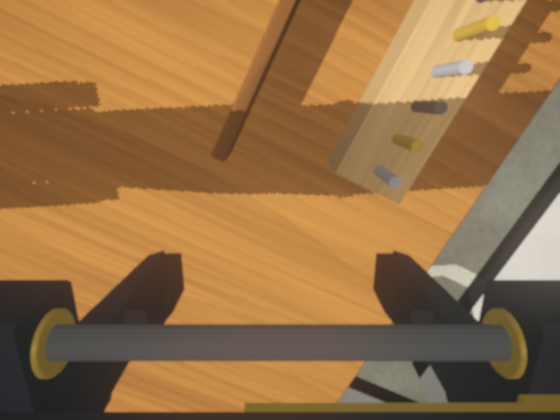

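Red candidates in the scene view: a large one at (314,140), a small one at (274,160), and one on the comparator deck at (320,180). The one on the deck fits: it is mid-sized and starts in front of the shoe. I'll confirm with enlarged crops.

```bash
cat > h.py <<'E'
import numpy as np, cv2
from bench import read_state, vision
from scipy.spatial.transform import Rotation as R
def cam(s):
    if "rvec" in s:
        Rm=cv2.Rodrigues(np.array(s["rvec"],float))[0]; t=np.array(s["tvec"]).ravel()
        return Rm.T, -Rm.T@t
    st=s["st"]; q=st["tool_rot"]; Rt=R.from_quat([q[1],q[2],q[3],q[0]]).as_matrix()
    T=np.array(s["T_tool_cam"]); return Rt@T[:3,:3], Rt@T[:3,3]+st["ee_pos"]
def snap(n):
    st=read_state(); s=dict(vision.snapshot(n)); s["st"]=st; return s
def ray(s,uv):
    A,c=cam(s); K=np.array(s["camera_matrix"]); d=A@np.linalg.solve(K,[uv[0],uv[1],1.]); return c,d
def onz(s,uv,z):
    c,d=ray(s,uv); return c+d*(z-c[2])/d[2]
def proj(s,P):
    A,c=cam(s); K=np.array(s["camera_matrix"]); p=K@(A.T@(np.asarray(P)-c)); return p[:2]/p[2]
def yaw():
    q=read_state()["tool_rot"]; M=R.from_quat([q[1],q[2],q[3],q[0]]).as_matrix(); return M
E
python3 - <<'E'
from h import *
a=cv2.imread("pics/top0.png"); b=cv2.imread("pics/scene0.png")
c=cv2.resize(a[180:300,180:290],None,fx=5,fy=5,interpolation=cv2.INTER_CUBIC); cv2.imwrite("pics/c1.png",c)
c=cv2.resize(b[110:235,255:375],None,fx=4.8,fy=4.8,interpolation=cv2.INTER_CUBIC); cv2.imwrite("pics/c2.png",c)
c=cv2.resize(a[150:280,310:420],None,fx=4.6,fy=4.6,interpolation=cv2.INTER_CUBIC); cv2.imwrite("pics/c3.png",c)
E
```

```text
(no output)
```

View pics/c1.png

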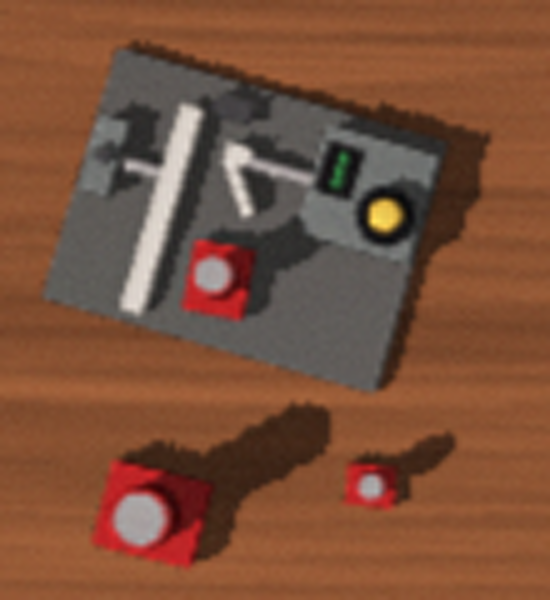

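View pics/c2.png

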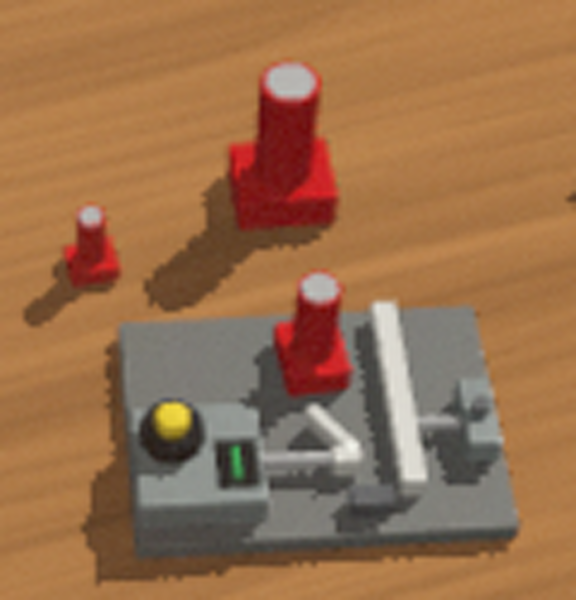

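View pics/c3.png

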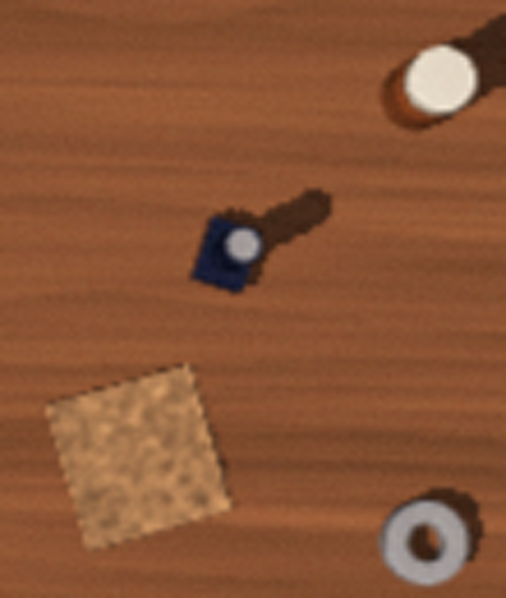

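In both crops, the master is the mid-sized red block on the deck, at top (222,234). The look-alikes stand off the comparator at top (208,283) and (254,277). The spacer is dark blue at top (359,204), and the edge finder, also blued, is at (147,248). Next: coarse positions.

Run:
```python
from h import *
s=snap("top"); e=snap("scene")
f=lambda x,y:(x/5+180,y/5+180)
TL,BL,BR=[onz(s,f(*p),.012) for p in((125,45),(45,298),(378,390))]
print(TL,BL,BR)
ex=TL-BL;print("ang",np.degrees(np.arctan2(ex[1],ex[0])),np.linalg.norm(ex)); ey=BL-BR; print(np.degrees(np.arctan2(ey[1],ey[0]))-90,np.linalg.norm(ey))
print("master top",onz(s,f(213,274),.076))
print("button",onz(s,f(384,214),.053))
g=lambda x,y:(x/4.6+310,y/4.6+150)
print("spacer top",onz(s,g(243,244),.064))
for p in((47,405),(186,367),(231,508),(90,550)): print("pad",onz(s,g(*p),.004))
h=lambda x,y:(x/4.8+255,y/4.8+110)
print("scene master",onz(e,h(320,288),.076),"button",onz(e,h(172,412),.053), "spacer",onz(e,(176,247),.064))
M=yaw();print(M)
```

```text
[0.63488619 0.17605661 0.012     ] [0.48902027 0.21569807 0.012     ] [0.4420398  0.02568932 0.012     ]
ang -15.20386520479883 0.1511565797612711
-13.888082033357861 0.1957306548075774
master top [0.50187256 0.11655093 0.076     ]
button [0.53888349 0.02484641 0.053     ]
spacer top [ 0.60109115 -0.26745094  0.064     ]
pad [ 0.50389604 -0.15763154  0.004     ]
pad [ 0.52998578 -0.24426152  0.004     ]
pad [ 0.44298546 -0.27330862  0.004     ]
pad [ 0.41478817 -0.18584427  0.004     ]
scene master [0.50231212 0.117668   0.076     ] button [0.53796004 0.02518322 0.053     ] spacer [ 0.60055359 -0.26402542  0.064     ]
[[ 8.96099881e-01  4.43852250e-01 -4.26939287e-04]
 [ 4.43852447e-01 -8.96099644e-01  6.58305957e-04]
 [-9.03895625e-05 -7.79405937e-04 -9.99999692e-01]]
```

```bash
cat >> h.py <<'E'
def plan(P,yawdeg=None,step=39.,astep=7.0):
    st=read_state(); M=yaw(); d=np.array(P)-st["ee_pos"]; y0=np.degrees(np.arctan2(M[1,0],M[0,0]))
    dy=0 if yawdeg is None else (yawdeg-y0+180)%360-180
    n=max(1,int(np.ceil(np.linalg.norm(d)*1000/step)),int(np.ceil(abs(dy)/astep)))
    print("yaw",round(y0,2),"pos",st["ee_pos"].round(4),"F",st["ft_force"].round(2),"t",round(st["time_s"],2),"n",n)
    for i in range(n):
        a=np.radians(dy*i/n); Rz=np.array([[np.cos(a),-np.sin(a),0],[np.sin(a),np.cos(a),0],[0,0,1]])
        v=(Rz@M).T@(d/n)/.04
        print('{"dx":%.2f,"dy":%.2f,"dz":%.2f,"az":%.1f}'%(v[0],v[1],v[2],-dy/n))
E
python3 -c "
from h import *
plan([.49,.10,.25],75.5)"
```

```text
yaw 26.35 pos [ 0.2883 -0.5823  0.2573] F [0.92 0.39 0.15] t 0.25 n 19
{"dx":0.64,"dy":-0.69,"dz":0.01,"az":-2.6}
{"dx":0.67,"dy":-0.66,"dz":0.01,"az":-2.6}
{"dx":0.70,"dy":-0.63,"dz":0.01,"az":-2.6}
{"dx":0.72,"dy":-0.59,"dz":0.01,"az":-2.6}
{"dx":0.75,"dy":-0.56,"dz":0.01,"az":-2.6}
{"dx":0.77,"dy":-0.53,"dz":0.01,"az":-2.6}
{"dx":0.80,"dy":-0.49,"dz":0.01,"az":-2.6}
{"dx":0.82,"dy":-0.45,"dz":0.01,"az":-2.6}
{"dx":0.84,"dy":-0.42,"dz":0.01,"az":-2.6}
{"dx":0.86,"dy":-0.38,"dz":0.01,"az":-2.6}
{"dx":0.87,"dy":-0.34,"dz":0.01,"az":-2.6}
{"dx":0.89,"dy":-0.30,"dz":0.01,"az":-2.6}
{"dx":0.90,"dy":-0.26,"dz":0.01,"az":-2.6}
{"dx":0.91,"dy":-0.22,"dz":0.01,"az":-2.6}
{"dx":0.92,"dy":-0.18,"dz":0.01,"az":-2.6}
{"dx":0.93,"dy":-0.14,"dz":0.01,"az":-2.6}
{"dx":0.93,"dy":-0.09,"dz":0.01,"az":-2.6}
{"dx":0.93,"dy":-0.05,"dz":0.01,"az":-2.6}
{"dx":0.94,"dy":-0.01,"dz":0.01,"az":-2.6}
```

Request:
jog_arm:
  targets:
    - {"dx":0.64,"dy":-0.69,"az":-2.6}
    - {"dx":0.67,"dy":-0.66,"az":-2.6}
    - {"dx":0.7,"dy":-0.63,"az":-2.6}
    - {"dx":0.72,"dy":-0.59,"az":-2.6}
    - {"dx":0.75,"dy":-0.56,"az":-2.6}
    - {"dx":0.77,"dy":-0.53,"az":-2.6}
    - {"dx":0.8,"dy":-0.49,"az":-2.6}
    - {"dx":0.82,"dy":-0.45,"az":-2.6}

```text
invalid input at $.targets[0]: expected keys dx, dy, dz, ax, ay, az, gripper
```

Request:
jog_arm:
  targets:
    - {"dx":0.84,"dy":-0.42,"az":-2.6}
    - {"dx":0.86,"dy":-0.38,"az":-2.6}
    - {"dx":0.87,"dy":-0.34,"az":-2.6}
    - {"dx":0.89,"dy":-0.3,"az":-2.6}
    - {"dx":0.9,"dy":-0.26,"az":-2.6}
    - {"dx":0.91,"dy":-0.22,"az":-2.6}
    - {"dx":0.92,"dy":-0.18,"az":-2.6}
    - {"dx":0.93,"dy":-0.14,"az":-2.6}

```text
invalid input at $.targets[0]: expected keys dx, dy, dz, ax, ay, az, gripper
```

```bash
python3 -c "
from h import *
plan([.49,.10,.25],75.5)"
```

```text
yaw 26.35 pos [ 0.2883 -0.5823  0.2573] F [0.92 0.39 0.15] t 0.25 n 19
{"dx":0.64,"dy":-0.69,"dz":0.01,"az":-2.6}
{"dx":0.67,"dy":-0.66,"dz":0.01,"az":-2.6}
{"dx":0.70,"dy":-0.63,"dz":0.01,"az":-2.6}
{"dx":0.72,"dy":-0.59,"dz":0.01,"az":-2.6}
{"dx":0.75,"dy":-0.56,"dz":0.01,"az":-2.6}
{"dx":0.77,"dy":-0.53,"dz":0.01,"az":-2.6}
{"dx":0.80,"dy":-0.49,"dz":0.01,"az":-2.6}
{"dx":0.82,"dy":-0.45,"dz":0.01,"az":-2.6}
{"dx":0.84,"dy":-0.42,"dz":0.01,"az":-2.6}
{"dx":0.86,"dy":-0.38,"dz":0.01,"az":-2.6}
{"dx":0.87,"dy":-0.34,"dz":0.01,"az":-2.6}
{"dx":0.89,"dy":-0.30,"dz":0.01,"az":-2.6}
{"dx":0.90,"dy":-0.26,"dz":0.01,"az":-2.6}
{"dx":0.91,"dy":-0.22,"dz":0.01,"az":-2.6}
{"dx":0.92,"dy":-0.18,"dz":0.01,"az":-2.6}
{"dx":0.93,"dy":-0.14,"dz":0.01,"az":-2.6}
{"dx":0.93,"dy":-0.09,"dz":0.01,"az":-2.6}
{"dx":0.93,"dy":-0.05,"dz":0.01,"az":-2.6}
{"dx":0.94,"dy":-0.01,"dz":0.01,"az":-2.6}
```

Request:
jog_arm:
  targets:
    - {"dx":0.64,"dy":-0.69,"dz":0,"ax":0,"ay":0,"az":-2.6,"gripper":0.3}
    - {"dx":0.67,"dy":-0.66,"dz":0,"ax":0,"ay":0,"az":-2.6,"gripper":0.3}
    - {"dx":0.7,"dy":-0.63,"dz":0,"ax":0,"ay":0,"az":-2.6,"gripper":0.3}
    - {"dx":0.72,"dy":-0.59,"dz":0,"ax":0,"ay":0,"az":-2.6,"gripper":0.3}
    - {"dx":0.75,"dy":-0.56,"dz":0,"ax":0,"ay":0,"az":-2.6,"gripper":0.3}
    - {"dx":0.77,"dy":-0.53,"dz":0,"ax":0,"ay":0,"az":-2.6,"gripper":0.3}
    - {"dx":0.8,"dy":-0.49,"dz":0,"ax":0,"ay":0,"az":-2.6,"gripper":0.3}
    - {"dx":0.82,"dy":-0.45,"dz":0,"ax":0,"ay":0,"az":-2.6,"gripper":0.3}

```text
time_s: 0.92
ee_pos: [0.3701, -0.2915, 0.2547]
tool_rot: [0.002, 0.916, 0.4, -0.003]
ft_force: [1.8, 0.0, 0.3]
width: 0.0616
```

Request:
jog_arm:
  targets:
    - {"dx":0.84,"dy":-0.42,"dz":0,"ax":0,"ay":0,"az":-2.6,"gripper":0.3}
    - {"dx":0.86,"dy":-0.38,"dz":0,"ax":0,"ay":0,"az":-2.6,"gripper":0.3}
    - {"dx":0.87,"dy":-0.34,"dz":0,"ax":0,"ay":0,"az":-2.6,"gripper":0.3}
    - {"dx":0.89,"dy":-0.3,"dz":0,"ax":0,"ay":0,"az":-2.6,"gripper":0.3}
    - {"dx":0.9,"dy":-0.26,"dz":0,"ax":0,"ay":0,"az":-2.6,"gripper":0.3}
    - {"dx":0.91,"dy":-0.22,"dz":0,"ax":0,"ay":0,"az":-2.6,"gripper":0.3}
    - {"dx":0.92,"dy":-0.18,"dz":0,"ax":0,"ay":0,"az":-2.6,"gripper":0.3}
    - {"dx":0.93,"dy":-0.14,"dz":0,"ax":0,"ay":0,"az":-2.6,"gripper":0.3}

```text
time_s: 1.58
ee_pos: [0.453, 0.0113, 0.2543]
tool_rot: [0.004, 0.824, 0.566, -0.002]
ft_force: [1.0, 0.1, -0.1]
width: 0.0617
```

```bash
python3 -c "
from h import *
plan([.49,.10,.25],75.5)"
```

```text
yaw 68.93 pos [0.453  0.0113 0.2543] F [ 0.98  0.06 -0.09] t 1.58 n 3
{"dx":0.80,"dy":0.02,"dz":0.03,"az":-2.2}
{"dx":0.80,"dy":0.05,"dz":0.03,"az":-2.2}
{"dx":0.80,"dy":0.08,"dz":0.03,"az":-2.2}
```

Request:
jog_arm:
  targets:
    - {"dx":0.8,"dy":0.02,"dz":0.03,"ax":0,"ay":0,"az":-2.2,"gripper":0.3}
    - {"dx":0.8,"dy":0.05,"dz":0.03,"ax":0,"ay":0,"az":-2.2,"gripper":0.3}
    - {"dx":0.8,"dy":0.08,"dz":0.03,"ax":0,"ay":0,"az":-2.2,"gripper":0.3}
    - {"dx":0,"dy":0,"dz":0,"ax":0,"ay":0,"az":0,"gripper":0.3}

```text
time_s: 1.92
ee_pos: [0.4911, 0.1137, 0.2511]
tool_rot: [0.003, 0.785, 0.619, 0.001]
ft_force: [-0.8, -0.5, 0.2]
width: 0.0615
```

Run:
```python
from h import *
import pickle
s=snap("wrist"); pickle.dump(s,open("w1.pkl","wb")); cv2.imwrite("pics/w1.png",s["color"]); print(s["st"]["ee_pos"],yaw().round(4))
```

```text
[0.49110793 0.11366056 0.25109912] [[ 0.2358  0.9718  0.0036]
 [ 0.9718 -0.2358 -0.0066]
 [-0.0056  0.0051 -1.    ]]
```

View pics/w1.png

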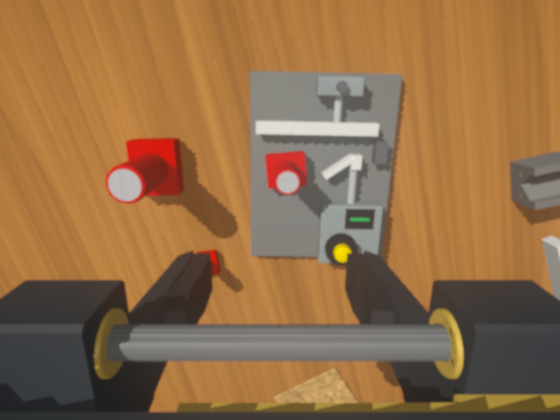

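Run:
```python
from h import *
a=cv2.imread("pics/w1.png"); cv2.imwrite("pics/w1c.png",cv2.resize(a[60:275,235:415],None,fx=3,fy=2.75,interpolation=cv2.INTER_CUBIC) if 0 else cv2.resize(a[60:260,235:415],None,fx=3,fy=3,interpolation=cv2.INTER_CUBIC))
```

```text
(no output)
```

View pics/w1c.png

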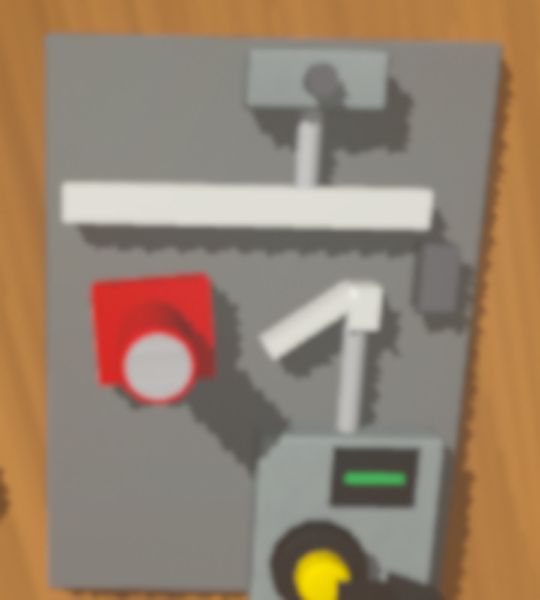

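```bash
cat > comp.py <<'E'
from h import *
import pickle
s=pickle.load(open("w1.pkl","rb"))
f=lambda p:((p[0]+.5)/3-.5+235,(p[1]+.5)/3-.5+60)
W=[onz(s,f(p),.012)[:2] for p in((47,35),(501,43),(50,585))]; C=np.array([(-87,69),(63,69),(-87,-128)])/1000.
# rigid fit
cw=np.mean(W,0);cc=C.mean(0);H=(C-cc).T@(np.array(W)-cw);U,S,V=np.linalg.svd(H);A=V.T@U.T;t=cw-A@cc
def toc(p): return A.T@(np.asarray(p)[:2]-t)
def tow(c): return A@np.asarray(c)[:2]+t
ang=np.degrees(np.arctan2(A[1,0],A[0,0]))
E
python3 - <<'E'
from comp import *
print(t,ang,[(toc(w)*1000).round(1) for w in W])
for n,p,z in (("railL",(62,223),.026),("railR",(433,229),.026),("railTL",(62,182),.026),("boss",(158,367),.076),("f1",(93,284),.028),("f2",(207,274),.028),("f3",(215,375),.028),("f4",(100,385),.028),("btn",(322,577),.053),("tip",(348,282),.027),("tip2",(382,285),.027),("tail",(247,108),.03),("stop",(414,305),.024),("stopt",(417,240),.024)):
    w=onz(s,f(p),z); print(n,w.round(4),(toc(w)*1000).round(1))
E
```

```text
[0.55555317 0.12962329] -14.353529972458308 [array([-86.1,  68.3]), array([61.5, 68.3]), array([ -86.4, -126.6])]
railL [0.4799 0.1591 0.026 ] [-80.6   9.8]
railR [0.598  0.1288 0.026 ] [41.3  9.7]
railTL [0.4831 0.1718 0.026 ] [-80.6  22.9]
boss [0.5008 0.1165 0.076 ] [-49.8 -26.3]
f1 [0.485  0.1376 0.028 ] [-70.3  -9.7]
f2 [0.5225 0.132  0.028 ] [-32.6  -5.9]
f3 [0.5179 0.0978 0.028 ] [-28.6 -40.1]
f4 [0.479  0.1036 0.028 ] [-67.8 -44.2]
btn [0.5375 0.0277 0.053 ] [   7.8 -103.2]
tip [0.5676 0.1183 0.027 ] [14.5 -8. ]
tip2 [0.5784 0.1147 0.027 ] [25.9 -8.8]
tail [0.5457 0.1804 0.03  ] [-22.2  46.7]
stop [0.5885 0.1048 0.024 ] [ 38.  -15.8]
stopt [0.5928 0.1261 0.024 ] [37.   5.9]
```

```bash
cat >> h.py <<'E'
def plan(P,yawdeg=None,step=39.,astep=7.0,nmin=1):
    st=read_state(); M=yaw(); d=np.array(P)-st["ee_pos"]; y0=np.degrees(np.arctan2(M[1,0],M[0,0]))
    y1=np.radians(y0 if yawdeg is None else yawdeg)
    G=np.array([[np.cos(y1),np.sin(y1),0],[np.sin(y1),-np.cos(y1),0],[0,0,-1]])
    rv=R.from_matrix(M.T@G).as_rotvec()
    n=max(nmin,int(np.ceil(np.linalg.norm(d)*1000/step)),int(np.ceil(np.degrees(np.linalg.norm(rv))/astep)))
    print("yaw",round(y0,2),"pos",st["ee_pos"].round(4),"F",st["ft_force"].round(2),"t",round(st["time_s"],2),"n",n)
    for i in range(n):
        v=(M@R.from_rotvec(rv*i/n).as_matrix()).T@(d/n)/.04; a=np.degrees(rv/n)
        print('{"dx":%.2f,"dy":%.2f,"dz":%.2f,"ax":%.2f,"ay":%.2f,"az":%.1f,"gripper":}'%(*v,*a))
E
python3 -c "
from h import *
plan([.5008,.1165,.12],81.3); print(cv2.__version__)
plan([.5008,.1165,.054],81.3)"
```

```text
yaw 76.36 pos [0.4903 0.1107 0.2508] F [-0.8   0.65 -0.45] t 1.97 n 4
{"dx":0.05,"dy":0.05,"dz":0.82,"ax":0.07,"ay":0.08,"az":-1.2,"gripper":}
{"dx":0.05,"dy":0.05,"dz":0.82,"ax":0.07,"ay":0.08,"az":-1.2,"gripper":}
{"dx":0.05,"dy":0.06,"dz":0.82,"ax":0.07,"ay":0.08,"az":-1.2,"gripper":}
{"dx":0.05,"dy":0.06,"dz":0.82,"ax":0.07,"ay":0.08,"az":-1.2,"gripper":}
4.12.0
yaw 76.36 pos [0.4903 0.1107 0.2508] F [-0.8   0.65 -0.45] t 1.97 n 6
{"dx":0.04,"dy":0.03,"dz":0.82,"ax":0.05,"ay":0.06,"az":-0.8,"gripper":}
{"dx":0.04,"dy":0.03,"dz":0.82,"ax":0.05,"ay":0.06,"az":-0.8,"gripper":}
{"dx":0.04,"dy":0.03,"dz":0.82,"ax":0.05,"ay":0.06,"az":-0.8,"gripper":}
{"dx":0.03,"dy":0.04,"dz":0.82,"ax":0.05,"ay":0.06,"az":-0.8,"gripper":}
{"dx":0.03,"dy":0.04,"dz":0.82,"ax":0.05,"ay":0.06,"az":-0.8,"gripper":}
{"dx":0.03,"dy":0.04,"dz":0.82,"ax":0.05,"ay":0.06,"az":-0.8,"gripper":}
```

Request:
jog_arm:
  targets:
    - {"dx":0.05,"dy":0.05,"dz":0.82,"ax":0.07,"ay":0.08,"az":-1.2,"gripper":0.3}
    - {"dx":0.05,"dy":0.05,"dz":0.82,"ax":0.07,"ay":0.08,"az":-1.2,"gripper":0.3}
    - {"dx":0.05,"dy":0.06,"dz":0.82,"ax":0.07,"ay":0.08,"az":-1.2,"gripper":0.3}
    - {"dx":0.05,"dy":0.06,"dz":0.7,"ax":0.07,"ay":0.08,"az":-1.2,"gripper":0.3}
    - {"dx":0,"dy":0,"dz":0,"ax":0,"ay":0,"az":0,"gripper":0.3}

```text
time_s: 2.38
ee_pos: [0.5036, 0.1117, 0.1223]
tool_rot: [0.003, 0.76, 0.65, 0.001]
ft_force: [-1.3, -1.3, 0.8]
width: 0.0615
```

```bash
python3 -c "
from h import *
plan([.5008,.1165,.054],81.3,step=30)
s=snap('wrist');cv2.imwrite('pics/w2.png',s['color']);import pickle;pickle.dump(s,open('w2.pkl','wb'));print(s['st']['ee_pos'])"
```

```text
yaw 81.03 pos [0.5036 0.1117 0.1223] F [-1.3  -1.28  0.85] t 2.38 n 3
{"dx":0.04,"dy":-0.03,"dz":0.57,"ax":0.12,"ay":0.03,"az":-0.1,"gripper":}
{"dx":0.04,"dy":-0.03,"dz":0.57,"ax":0.12,"ay":0.03,"az":-0.1,"gripper":}
{"dx":0.04,"dy":-0.03,"dz":0.57,"ax":0.12,"ay":0.03,"az":-0.1,"gripper":}
[0.50357347 0.11170746 0.122349  ]
```

View pics/w2.png

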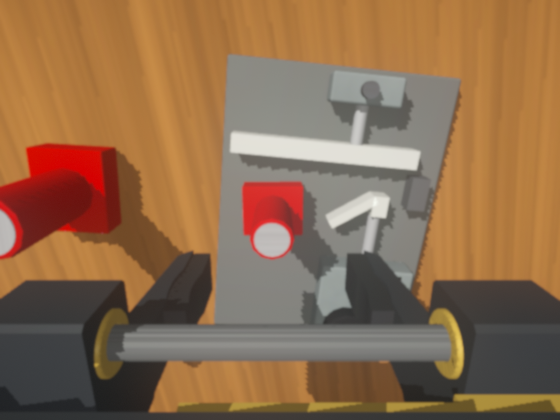

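Run:
```python
from comp import *
s=pickle.load(open("w2.pkl","rb"))
for n,p,z in (("boss",(271.5,240),.076),("f1",(243.5,182.5),.028),("f2",(302,182.5),.028),("railL",(230.5,152),.026),("railR",(419,170.5),.026),("BL",(230,54.5),.012),("TL",(459.5,79),.012)):
    w=onz(s,p,z); print(n,w.round(4),(toc(w)*1000).round(1))
```

```text
boss [0.5007 0.1162 0.076 ] [-49.8 -26.6]
f1 [0.4855 0.1388 0.028 ] [-70.1  -8.4]
f2 [0.5228 0.1329 0.028 ] [-32.6  -4.9]
railL [0.4808 0.1591 0.026 ] [-79.7  10.1]
railR [0.5985 0.1284 0.026 ] [41.9  9.5]
BL [0.4902 0.2169 0.012 ] [-84.9  68.4]
TL [0.6316 0.1801 0.012 ] [61.1 67.8]
```

Request:
jog_arm:
  targets:
    - {"dx":0.04,"dy":-0.03,"dz":0.6,"ax":0.12,"ay":0.03,"az":-0.1,"gripper":0.3}
    - {"dx":0.04,"dy":-0.03,"dz":0.57,"ax":0.12,"ay":0.03,"az":-0.1,"gripper":0.3}
    - {"dx":0.04,"dy":-0.03,"dz":0.5,"ax":0.12,"ay":0.03,"az":-0.1,"gripper":0.3}
    - {"dx":0,"dy":0,"dz":0,"ax":0,"ay":0,"az":0,"gripper":0.3}

```text
time_s: 2.77
ee_pos: [0.5065, 0.1139, 0.0631]
tool_rot: [0.004, 0.762, 0.648, 0.004]
ft_force: [-1.6, -0.4, -0.0]
width: 0.0617
```

```bash
python3 -c "
from h import *
plan([.5008,.1163,.054],81.3,step=30)
print(read_state())"
```

```text
yaw 80.73 pos [0.5065 0.1139 0.0631] F [-1.59 -0.42 -0.04] t 2.77 n 1
{"dx":0.04,"dy":-0.15,"dz":0.23,"ax":0.66,"ay":-0.04,"az":-0.6,"gripper":}
{'time_s': 2.7667, 'qpos': array([-0.00528251,  0.6531189 , -0.38929595,  1.98551995,  0.44677306,
        0.57531845, -0.86162236]), 'qvel': array([ 0.02949926, -0.07969321, -0.01812511, -0.02750928, -0.03367986,
        0.05639318,  0.02809007]), 'joint_torque': array([ -0.72243311, -50.13046145,  -4.87571061, -15.2798152 ,
         0.31605394,  -0.77928286,  -0.28851022]), 'ee_pos': array([0.50652749, 0.11393565, 0.06311047]), 'tool_rot': array([0.00410861, 0.76189799, 0.64767143, 0.00403739]), 'ft_force': array([-1.58619707, -0.42018696, -0.03890655]), 'moment': array([-0.06694736,  0.02479209,  0.01834084]), 'width': 0.06171985548154141}
```

Request:
jog_arm:
  targets:
    - {"dx":0.04,"dy":-0.15,"dz":0.23,"ax":0.66,"ay":0,"az":-0.6,"gripper":0.3}
    - {"dx":0,"dy":0,"dz":0,"ax":0,"ay":0,"az":0,"gripper":0.3}

```text
time_s: 2.93
ee_pos: [0.5024, 0.1158, 0.0567]
tool_rot: [0.001, 0.759, 0.651, 0.001]
ft_force: [-0.0, -1.0, 0.2]
width: 0.0615
```

```bash
python3 -c "
from h import *
plan([.5008,.1163,.054],81.3,step=30)
"
```

```text
yaw 81.23 pos [0.5024 0.1158 0.0567] F [-0.02 -1.05  0.24] t 2.93 n 1
{"dx":0.01,"dy":-0.04,"dz":0.07,"ax":0.16,"ay":-0.05,"az":-0.1,"gripper":}
```

Request:
jog_arm:
  targets:
    - {"dx":0.01,"dy":-0.05,"dz":0.07,"ax":0.16,"ay":0,"az":0,"gripper":0.5}
    - {"dx":0,"dy":0,"dz":0,"ax":0,"ay":0,"az":0,"gripper":0.65}
    - {"dx":0,"dy":0,"dz":0,"ax":0,"ay":0,"az":0,"gripper":1}
    - {"dx":0,"dy":0,"dz":0,"ax":0,"ay":0,"az":0,"gripper":1}
    - {"dx":0,"dy":0,"dz":0,"ax":0,"ay":0,"az":0,"gripper":1}
  grip_force: 20

```text
time_s: 3.35
ee_pos: [0.5033, 0.1165, 0.0586]
tool_rot: [0.002, 0.76, 0.65, 0.003]
ft_force: [0.4, 0.2, 0.9]
width: 0.0305
```

```bash
python3 -c "
from comp import *
st=read_state();print(toc(st['ee_pos']), st['ft_force'],A.T@st['ft_force'][:2])
w=tow([-.0498,-.0175]);plan([*w,st['ee_pos'][2]],ang+90,step=3)
"
```

```text
[-0.04734382 -0.02562834] [0.41892698 0.18363975 0.91516148] [0.36032492 0.28176112]
yaw 81.13 pos [0.5033 0.1165 0.0586] F [0.42 0.18 0.92] t 3.35 n 3
{"dx":0.07,"dy":-0.01,"dz":0.00,"ax":0.12,"ay":-0.07,"az":1.8,"gripper":}
{"dx":0.07,"dy":-0.02,"dz":0.00,"ax":0.12,"ay":-0.07,"az":1.8,"gripper":}
{"dx":0.07,"dy":-0.02,"dz":0.00,"ax":0.12,"ay":-0.07,"az":1.8,"gripper":}
```

Request:
jog_arm:
  targets:
    - {"dx":0,"dy":-0.06,"dz":0.05,"ax":0,"ay":0,"az":0,"gripper":1}
    - {"dx":0,"dy":0,"dz":0.03,"ax":0,"ay":0,"az":0,"gripper":1}

```text
time_s: 3.52
ee_pos: [0.5018, 0.1169, 0.057]
tool_rot: [0.002, 0.76, 0.65, 0.004]
ft_force: [-7.7, -3.2, 25.7]
width: 0.0231
```

```bash
python3 -c "
from comp import *
st=read_state();print(toc(st['ee_pos']), st['ft_force'],A.T@st['ft_force'][:2],st['width'])
w=tow([-.0498,-.0175]);plan([*w,st['ee_pos'][2]],ang+90,step=3)
"
```

```text
[-0.04891034 -0.0255989 ] [-7.72777152 -3.22594573 25.71249753] [-6.68682001 -5.04099362] 0.023122434854783276
yaw 81.09 pos [0.5018 0.1169 0.057 ] F [-7.73 -3.23 25.71] t 3.52 n 3
{"dx":0.07,"dy":-0.00,"dz":0.00,"ax":0.16,"ay":-0.06,"az":1.8,"gripper":}
{"dx":0.07,"dy":-0.00,"dz":0.00,"ax":0.16,"ay":-0.06,"az":1.8,"gripper":}
{"dx":0.07,"dy":-0.01,"dz":0.00,"ax":0.16,"ay":-0.06,"az":1.8,"gripper":}
```

Request:
jog_arm:
  targets:
    - {"dx":0,"dy":0,"dz":-0.03,"ax":0,"ay":0,"az":0,"gripper":1}

```text
time_s: 3.6
ee_pos: [0.5016, 0.117, 0.0585]
tool_rot: [0.002, 0.76, 0.65, 0.004]
ft_force: [0.7, -0.7, -0.8]
width: 0.023
```

Request:
jog_arm:
  targets:
    - {"dx":0,"dy":0,"dz":0,"ax":0,"ay":0,"az":0,"gripper":1}

```text
time_s: 3.68
ee_pos: [0.5016, 0.1171, 0.0587]
tool_rot: [0.003, 0.76, 0.65, 0.004]
ft_force: [0.5, 0.0, -1.6]
width: 0.0233
```

Request:
jog_arm:
  targets:
    - {"dx":0,"dy":0,"dz":0,"ax":0,"ay":0,"az":0,"gripper":1}

```text
time_s: 3.77
ee_pos: [0.5014, 0.117, 0.0586]
tool_rot: [0.003, 0.76, 0.65, 0.004]
ft_force: [0.3, 0.3, -0.7]
width: 0.0233
```

Request:
jog_arm:
  targets:
    - {"dx":0.07,"dy":0,"dz":0,"ax":0.16,"ay":-0.06,"az":1.8,"gripper":1}
    - {"dx":0.07,"dy":0,"dz":0,"ax":0.16,"ay":-0.06,"az":1.8,"gripper":1}
    - {"dx":0.07,"dy":0,"dz":0,"ax":0.16,"ay":-0.06,"az":1.8,"gripper":1}
    - {"dx":0,"dy":0,"dz":0,"ax":0,"ay":0,"az":0,"gripper":1}

```text
time_s: 4.1
ee_pos: [0.5018, 0.125, 0.0573]
tool_rot: [-0.0, 0.791, 0.612, -0.001]
ft_force: [1.1, 0.8, 0.7]
width: 0.0232
```

```bash
cat >> comp.py <<'E'
def rep():
    st=read_state(); M=yaw(); print("t",round(st["time_s"],2),"comp mm",(toc(st['ee_pos'])*1000).round(2),"z",round(st['ee_pos'][2]*1000,2),"Fc",(A.T@st['ft_force'][:2]).round(2),"Fz",st['ft_force'][2].round(2),"mom",st["moment"].round(2),"yawerr",round(np.degrees(np.arctan2(M[1,0],M[0,0]))-ang-90,2),"tilt deg",np.degrees(M[:2,2]).round(2))
E
python3 - <<'E'
from comp import *
rep()
plan([*tow([-.0498,-.0175]),.0578],ang+90)
s=snap('wrist');cv2.imwrite('pics/w3.png',s['color']);pickle.dump(s,open('w3.pkl','wb'))
E
```

```text
t 4.1 comp mm [-50.92 -17.75] z 57.35 Fc [0.89 1.08] Fz 0.7 mom [ 0.06 -0.12  0.07] yawerr -0.2 tilt deg [-0.12 -0.03]
yaw 75.45 pos [0.5018 0.125  0.0573] F [1.13 0.82 0.7 ] t 4.1 n 1
{"dx":0.01,"dy":0.03,"dz":-0.01,"ax":-0.10,"ay":0.06,"az":-0.2,"gripper":}
```

View pics/w3.png

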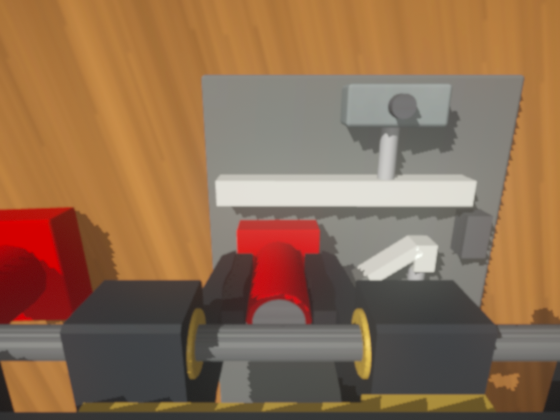

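Run:
```python
from comp import *
s=pickle.load(open("w3.pkl","rb"))
for n,p,z in (("f1",(238.5,221.5),.028),("f2",(319.5,221.5),.028),("railL",(217,205.5),.026),("railR",(474.5,206),.026),("BL",(203,75),.012),("TL",(522,75),.012)):
    w=onz(s,p,z); print(n,w.round(4),(toc(w)*1000).round(1))
```

```text
f1 [0.4885 0.1497 0.028 ] [-69.9   2.8]
f2 [0.5254 0.1401 0.028 ] [-31.8   2.7]
railL [0.4806 0.1592 0.026 ] [-80.   10.1]
railR [0.5977 0.1287 0.026 ] [41.   9.5]
BL [0.4896 0.2172 0.012 ] [-85.6  68.5]
TL [0.6313 0.1805 0.012 ] [60.8 68. ]
```

Request:
jog_arm:
  targets:
    - {"dx":0.045,"dy":0.01,"dz":0,"ax":-0.1,"ay":0.06,"az":-0.1,"gripper":1}
    - {"dx":0.045,"dy":0.01,"dz":0,"ax":0,"ay":0,"az":-0.1,"gripper":1}
    - {"dx":0.035,"dy":0,"dz":0,"ax":0,"ay":0,"az":0,"gripper":1}
    - {"dx":0,"dy":0,"dz":0,"ax":0,"ay":0,"az":0,"gripper":1}

```text
time_s: 4.48
ee_pos: [0.5034, 0.128, 0.0574]
tool_rot: [0.001, 0.789, 0.615, -0.001]
ft_force: [0.1, 0.8, -0.6]
width: 0.0233
```

```bash
python3 -c "
from comp import *
rep()"
```

```text
t 4.48 comp mm [-50.14 -14.55] z 57.37 Fc [-0.14  0.79] Fz -0.61 mom [-0.03 -0.09  0.02] yawerr 0.21 tilt deg [-0.05 -0.15]
```

Request:
jog_arm:
  targets:
    - {"dx":0.02,"dy":0,"dz":0,"ax":0,"ay":0,"az":0,"gripper":1}
    - {"dx":0.02,"dy":0,"dz":0,"ax":0,"ay":0,"az":0,"gripper":1}
    - {"dx":0.02,"dy":0,"dz":0,"ax":0,"ay":0,"az":0,"gripper":1}
    - {"dx":0.02,"dy":0,"dz":0,"ax":0,"ay":0,"az":0,"gripper":1}

```text
time_s: 4.82
ee_pos: [0.5042, 0.1305, 0.0573]
tool_rot: [0.001, 0.789, 0.615, -0.001]
ft_force: [-0.3, -1.2, 1.6]
width: 0.0229
```

```bash
python3 -c "
from comp import *
rep()"
```

```text
t 4.82 comp mm [-49.97 -11.92] z 57.34 Fc [-0.03 -1.28] Fz 1.61 mom [-0.26  0.06 -0.08] yawerr 0.2 tilt deg [-0.06 -0.2 ]
```

Request:
jog_arm:
  targets:
    - {"dx":0.015,"dy":0,"dz":-0.005,"ax":0,"ay":0,"az":0,"gripper":1}
    - {"dx":0.015,"dy":0,"dz":0,"ax":0,"ay":0,"az":0,"gripper":1}

```text
time_s: 4.98
ee_pos: [0.5045, 0.1321, 0.0574]
tool_rot: [0.001, 0.789, 0.615, -0.001]
ft_force: [-0.4, -0.9, 1.7]
width: 0.0234
```

```bash
python3 -c "
from comp import *
rep()"
```

```text
t 4.98 comp mm [-50.07 -10.23] z 57.36 Fc [-0.17 -1.01] Fz 1.68 mom [-0.2   0.   -0.01] yawerr 0.22 tilt deg [-0.06 -0.16]
```

Request:
jog_arm:
  targets:
    - {"dx":0.01,"dy":0,"dz":-0.005,"ax":0,"ay":0,"az":0,"gripper":1}

```text
time_s: 5.07
ee_pos: [0.5046, 0.1327, 0.0575]
tool_rot: [0.001, 0.789, 0.615, -0.001]
ft_force: [-0.5, -0.5, -1.9]
width: 0.0234
```

Request:
jog_arm:
  targets:
    - {"dx":0.01,"dy":0,"dz":0,"ax":0,"ay":0,"az":0,"gripper":1}

```text
time_s: 5.15
ee_pos: [0.5047, 0.1333, 0.0574]
tool_rot: [0.001, 0.789, 0.615, -0.001]
ft_force: [-0.4, -1.4, 1.1]
width: 0.0233
```

```bash
python3 -c "
from comp import *
rep()
s=snap('wrist');cv2.imwrite('pics/w4.png',cv2.resize(s['color'][150:300,180:500],None,fx=2.4,fy=2.4,interpolation=cv2.INTER_CUBIC))"
```

```text
t 5.15 comp mm [-50.22  -9.03] z 57.37 Fc [-0.03 -1.45] Fz 1.07 mom [-0.18 -0.02  0.02] yawerr 0.24 tilt deg [-0.06 -0.13]
```

View pics/w4.png

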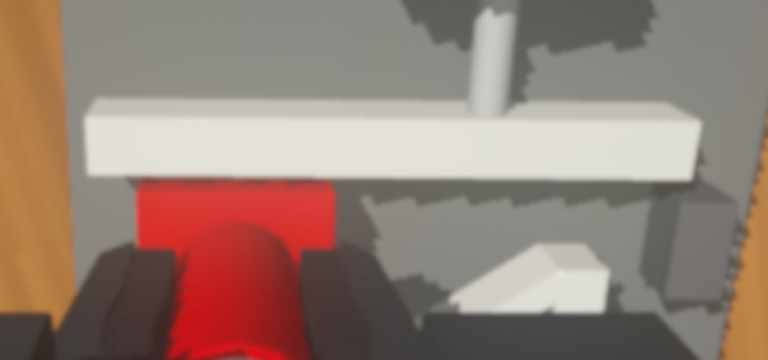

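Request:
jog_arm:
  targets:
    - {"dx":0.008,"dy":0,"dz":0,"ax":0,"ay":0,"az":0,"gripper":1}

```text
time_s: 5.28
ee_pos: [0.5047, 0.1336, 0.0574]
tool_rot: [0.001, 0.789, 0.615, -0.001]
ft_force: [-0.4, -1.0, 1.3]
width: 0.0234
```

Request:
jog_arm:
  targets:
    - {"dx":0.008,"dy":0,"dz":0,"ax":0,"ay":0,"az":0,"gripper":1}

```text
time_s: 5.37
ee_pos: [0.5048, 0.1339, 0.0574]
tool_rot: [0.001, 0.789, 0.615, -0.001]
ft_force: [-0.3, -0.6, 1.3]
width: 0.0234
```

```bash
python3 -c "
from comp import *
rep()"
```

```text
t 5.37 comp mm [-50.23  -8.4 ] z 57.39 Fc [-0.1  -0.63] Fz 1.31 mom [-0.18 -0.04 -0.03] yawerr 0.24 tilt deg [-0.07 -0.15]
```

Request:
jog_arm:
  targets:
    - {"dx":0.01,"dy":0,"dz":0,"ax":0,"ay":0,"az":0,"gripper":1}

```text
time_s: 5.45
ee_pos: [0.5049, 0.1343, 0.0574]
tool_rot: [0.001, 0.789, 0.615, -0.001]
ft_force: [0.5, -1.0, 0.7]
width: 0.0236
```

Request:
jog_arm:
  targets:
    - {"dx":0.01,"dy":0,"dz":0,"ax":0,"ay":0,"az":0,"gripper":1}

```text
time_s: 5.53
ee_pos: [0.505, 0.1347, 0.0574]
tool_rot: [0.001, 0.789, 0.615, -0.001]
ft_force: [0.2, -0.5, 0.4]
width: 0.0235
```

Request:
jog_arm:
  targets:
    - {"dx":0.01,"dy":0,"dz":0,"ax":0,"ay":0,"az":0,"gripper":1}

```text
time_s: 5.62
ee_pos: [0.5051, 0.1351, 0.0574]
tool_rot: [0.001, 0.789, 0.615, -0.001]
ft_force: [-0.0, -0.4, 0.9]
width: 0.0236
```

```bash
python3 -c "
from comp import *
rep()"
```

```text
t 5.62 comp mm [-50.2   -7.18] z 57.39 Fc [ 0.1  -0.42] Fz 0.86 mom [-0.14 -0.06  0.04] yawerr 0.23 tilt deg [-0.07 -0.15]
```

Request:
jog_arm:
  targets:
    - {"dx":0.01,"dy":0,"dz":0,"ax":0,"ay":0,"az":0,"gripper":1}

```text
time_s: 5.7
ee_pos: [0.5052, 0.1355, 0.0574]
tool_rot: [0.001, 0.789, 0.615, -0.001]
ft_force: [0.3, 0.2, 0.9]
width: 0.0235
```

Request:
jog_arm:
  targets:
    - {"dx":0.01,"dy":0,"dz":0,"ax":0,"ay":0,"az":0,"gripper":1}

```text
time_s: 5.78
ee_pos: [0.5054, 0.136, 0.0574]
tool_rot: [0.001, 0.789, 0.615, -0.001]
ft_force: [-0.2, -0.8, 0.5]
width: 0.023
```

```bash
python3 -c "
from comp import *
rep()
s=snap('wrist');cv2.imwrite('pics/w5.png',cv2.resize(s['color'][170:270,180:440],None,fx=3,fy=3,interpolation=cv2.INTER_CUBIC))"
```

```text
t 5.78 comp mm [-50.15  -6.29] z 57.42 Fc [ 0.04 -0.86] Fz 0.55 mom [-0.19 -0.01 -0.05] yawerr 0.23 tilt deg [-0.06 -0.15]
```

View pics/w5.png

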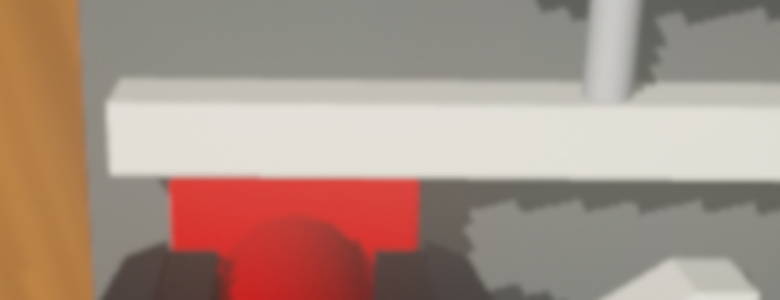

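Request:
jog_arm:
  targets:
    - {"dx":0.01,"dy":0,"dz":0,"ax":0,"ay":0,"az":0,"gripper":1}

```text
time_s: 5.92
ee_pos: [0.5054, 0.1361, 0.0574]
tool_rot: [0.001, 0.789, 0.615, -0.002]
ft_force: [-1.6, -1.7, 1.7]
width: 0.0235
```

Request:
jog_arm:
  targets:
    - {"dx":0.01,"dy":0,"dz":0,"ax":0,"ay":0,"az":0,"gripper":1}

```text
time_s: 6.0
ee_pos: [0.5054, 0.1361, 0.0574]
tool_rot: [0.001, 0.789, 0.615, -0.002]
ft_force: [-1.6, -2.5, 2.1]
width: 0.0235
```

```bash
python3 -c "
from comp import *
rep()"
```

```text
t 6.0 comp mm [-50.2   -6.14] z 57.42 Fc [-0.91 -2.82] Fz 2.06 mom [-0.46  0.09 -0.03] yawerr 0.21 tilt deg [-0.1  -0.22]
```

Request:
jog_arm:
  targets:
    - {"dx":0.002,"dy":0.08,"dz":0,"ax":0,"ay":0,"az":0,"gripper":1}
    - {"dx":0.002,"dy":0.08,"dz":0,"ax":0,"ay":0,"az":0,"gripper":1}
    - {"dx":0.002,"dy":0.08,"dz":0,"ax":0,"ay":0,"az":0,"gripper":1}

```text
time_s: 6.25
ee_pos: [0.5134, 0.1339, 0.0574]
tool_rot: [0.0, 0.788, 0.615, -0.004]
ft_force: [-2.7, -0.9, 2.8]
width: 0.0235
```

```bash
python3 -c "
from comp import *
rep()"
```

```text
t 6.25 comp mm [-41.94  -6.29] z 57.42 Fc [-2.42 -1.5 ] Fz 2.82 mom [-0.29  0.59 -0.02] yawerr 0.27 tilt deg [-0.29 -0.29]
```

Request:
jog_arm:
  targets:
    - {"dx":0.003,"dy":0.08,"dz":-0.004,"ax":0,"ay":0,"az":0,"gripper":1}
    - {"dx":0.003,"dy":0.08,"dz":0,"ax":0,"ay":0,"az":0,"gripper":1}
    - {"dx":0.003,"dy":0.08,"dz":0,"ax":0,"ay":0,"az":0,"gripper":1}

```text
time_s: 6.5
ee_pos: [0.5231, 0.1314, 0.0574]
tool_rot: [0.0, 0.789, 0.615, -0.004]
ft_force: [-4.4, -1.4, 6.4]
width: 0.0234
```

```bash
python3 -c "
from comp import *
rep();plan(read_state()['ee_pos'],ang+90)"
```

```text
t 6.5 comp mm [-31.84  -6.31] z 57.4 Fc [-3.9  -2.43] Fz 6.42 mom [-0.29  0.76  0.05] yawerr 0.26 tilt deg [-0.38 -0.32]
yaw 75.91 pos [0.5231 0.1314 0.0574] F [-4.38 -1.38  6.42] t 6.5 n 1
{"dx":0.00,"dy":0.00,"dz":0.00,"ax":-0.29,"ay":0.41,"az":0.3,"gripper":}
```

Request:
jog_arm:
  targets:
    - {"dx":0.003,"dy":0.06,"dz":-0.01,"ax":-0.1,"ay":0.15,"az":0,"gripper":1}
    - {"dx":0.003,"dy":0.06,"dz":-0.005,"ax":-0.1,"ay":0.15,"az":0,"gripper":1}

```text
time_s: 6.67
ee_pos: [0.5289, 0.13, 0.0577]
tool_rot: [0.0, 0.789, 0.615, -0.001]
ft_force: [-0.4, -1.2, -0.7]
width: 0.0235
```

```bash
python3 -c "
from comp import *
rep();plan(read_state()['ee_pos'],ang+90)"
```

```text
t 6.67 comp mm [-25.93  -6.2 ] z 57.65 Fc [-0.06 -1.28] Fz -0.69 mom [-0.37  0.23 -0.07] yawerr 0.23 tilt deg [-0.08 -0.07]
yaw 75.88 pos [0.5289 0.13   0.0577] F [-0.37 -1.22 -0.69] t 6.67 n 1
{"dx":0.00,"dy":0.00,"dz":0.00,"ax":-0.06,"ay":0.09,"az":0.2,"gripper":}
```

Request:
jog_arm:
  targets:
    - {"dx":0.003,"dy":0.06,"dz":0,"ax":0,"ay":0.05,"az":0.1,"gripper":1}
    - {"dx":0.003,"dy":0.06,"dz":0,"ax":0,"ay":0.05,"az":0,"gripper":1}
    - {"dx":0.003,"dy":0.06,"dz":0,"ax":0,"ay":0.05,"az":0,"gripper":1}

```text
time_s: 6.92
ee_pos: [0.5323, 0.129, 0.0574]
tool_rot: [-0.003, 0.789, 0.614, -0.003]
ft_force: [-11.3, -1.0, 14.3]
width: 0.023
```

```bash
python3 -c "
from comp import *
rep();plan(read_state()['ee_pos'],ang+90)"
```

```text
t 6.92 comp mm [-22.34  -6.35] z 57.37 Fc [-10.72  -3.74] Fz 14.33 mom [-0.06  2.36 -0.08] yawerr 0.12 tilt deg [-0.53  0.02]
yaw 75.76 pos [0.5323 0.129  0.0574] F [-11.31  -0.97  14.33] t 6.92 n 1
{"dx":0.00,"dy":0.00,"dz":0.00,"ax":-0.52,"ay":0.11,"az":0.1,"gripper":}
```

Request:
jog_arm:
  targets:
    - {"dx":-0.002,"dy":0.1,"dz":-0.02,"ax":-0.5,"ay":0.1,"az":0,"gripper":1}
    - {"dx":-0.002,"dy":0.1,"dz":-0.01,"ax":-0.3,"ay":0,"az":0,"gripper":1}
  grip_force: 35

```text
time_s: 7.08
ee_pos: [0.5354, 0.1282, 0.0575]
tool_rot: [-0.001, 0.789, 0.615, -0.002]
ft_force: [-6.7, 0.4, 2.3]
width: 0.023
```

```bash
python3 -c "
from comp import *
rep();plan(read_state()['ee_pos'],ang+90)"
```

```text
t 7.08 comp mm [-19.16  -6.35] z 57.53 Fc [-6.55 -1.29] Fz 2.32 mom [ 0.18  1.59 -0.1 ] yawerr 0.19 tilt deg [-0.23 -0.07]
yaw 75.84 pos [0.5354 0.1282 0.0575] F [-6.66  0.38  2.32] t 7.08 n 1
{"dx":0.00,"dy":0.00,"dz":0.00,"ax":-0.21,"ay":0.12,"az":0.2,"gripper":}
```

Request:
jog_arm:
  targets:
    - {"dx":-0.002,"dy":0.12,"dz":-0.01,"ax":-0.3,"ay":0.1,"az":0.1,"gripper":1}
    - {"dx":-0.002,"dy":0.12,"dz":-0.01,"ax":-0.3,"ay":0,"az":0,"gripper":1}
    - {"dx":-0.002,"dy":0.12,"dz":-0.01,"ax":-0.3,"ay":0,"az":0,"gripper":1}

```text
time_s: 7.33
ee_pos: [0.5395, 0.1272, 0.0574]
tool_rot: [-0.0, 0.788, 0.615, -0.004]
ft_force: [-11.7, 0.9, 10.4]
width: 0.0232
```

```bash
python3 -c "
from comp import *
rep();plan(read_state()['ee_pos'],ang+90)"
```

```text
t 7.33 comp mm [-14.94  -6.37] z 57.44 Fc [-11.61  -2.04] Fz 10.43 mom [ 0.16  2.52 -0.01] yawerr 0.27 tilt deg [-0.4  -0.25]
yaw 75.92 pos [0.5395 0.1272 0.0574] F [-11.75   0.9   10.43] t 7.33 n 1
{"dx":0.00,"dy":0.00,"dz":0.00,"ax":-0.32,"ay":0.34,"az":0.3,"gripper":}
```

Request:
jog_arm:
  targets:
    - {"dx":-0.004,"dy":0.12,"dz":-0.025,"ax":-0.5,"ay":0.2,"az":0.1,"gripper":1}
    - {"dx":-0.004,"dy":0.12,"dz":-0.015,"ax":-0.4,"ay":0.1,"az":0.1,"gripper":1}
    - {"dx":-0.004,"dy":0.12,"dz":-0.015,"ax":-0.4,"ay":0.1,"az":0,"gripper":1}
    - {"dx":-0.004,"dy":0.12,"dz":-0.015,"ax":-0.4,"ay":0.1,"az":0,"gripper":1}

```text
time_s: 7.67
ee_pos: [0.5445, 0.1258, 0.0574]
tool_rot: [0.001, 0.788, 0.615, -0.002]
ft_force: [-12.9, 2.2, 9.8]
width: 0.0228
```

```bash
python3 -c "
from comp import *
rep();plan(read_state()['ee_pos'],ang+90)"
```

```text
t 7.67 comp mm [-9.77 -6.48] z 57.37 Fc [-13.01  -1.1 ] Fz 9.83 mom [ 0.27  2.76 -0.09] yawerr 0.33 tilt deg [-0.08 -0.21]
yaw 75.97 pos [0.5445 0.1258 0.0574] F [-12.87   2.16   9.83] t 7.67 n 1
{"dx":0.00,"dy":0.00,"dz":0.00,"ax":-0.02,"ay":0.22,"az":0.3,"gripper":}
```

Request:
jog_arm:
  targets:
    - {"dx":-0.004,"dy":0.14,"dz":-0.03,"ax":-0.3,"ay":0.2,"az":0.1,"gripper":1}
    - {"dx":-0.004,"dy":0.14,"dz":-0.02,"ax":-0.3,"ay":0.1,"az":0.1,"gripper":1}
    - {"dx":-0.004,"dy":0.14,"dz":-0.02,"ax":-0.3,"ay":0.1,"az":0.1,"gripper":1}
    - {"dx":-0.004,"dy":0.14,"dz":-0.02,"ax":-0.3,"ay":0.1,"az":0,"gripper":1}

```text
time_s: 8.0
ee_pos: [0.5502, 0.1243, 0.0575]
tool_rot: [-0.002, 0.788, 0.615, -0.004]
ft_force: [-14.0, 1.3, 10.4]
width: 0.0232
```

```bash
python3 -c "
from comp import *
rep();plan(read_state()['ee_pos'],ang+90)"
```

```text
t 8.0 comp mm [-3.92 -6.48] z 57.52 Fc [-13.9   -2.23] Fz 10.38 mom [ 0.31  3.06 -0.09] yawerr 0.33 tilt deg [-0.51 -0.03]
yaw 75.98 pos [0.5502 0.1243 0.0575] F [-14.02   1.29  10.38] t 8.0 n 1
{"dx":0.00,"dy":0.00,"dz":0.00,"ax":-0.48,"ay":0.16,"az":0.3,"gripper":}
```

Request:
jog_arm:
  targets:
    - {"dx":-0.004,"dy":0.1,"dz":-0.025,"ax":-0.5,"ay":0.1,"az":0.1,"gripper":1}
    - {"dx":-0.004,"dy":0.1,"dz":-0.01,"ax":-0.2,"ay":0,"az":0.1,"gripper":1}
    - {"dx":-0.003,"dy":0.1,"dz":-0.01,"ax":-0.2,"ay":0,"az":0.1,"gripper":1}

```text
time_s: 8.25
ee_pos: [0.5509, 0.1243, 0.0575]
tool_rot: [-0.003, 0.789, 0.615, -0.006]
ft_force: [-12.5, -0.4, 12.7]
width: 0.0231
```

```bash
python3 -c "
from comp import *
rep();plan(read_state()['ee_pos'],ang+90)"
```

```text
t 8.25 comp mm [-3.18 -6.35] z 57.51 Fc [-11.99  -3.47] Fz 12.7 mom [ 0.2   2.78 -0.13] yawerr 0.23 tilt deg [-0.79 -0.18]
yaw 75.88 pos [0.5509 0.1243 0.0575] F [-12.48  -0.39  12.7 ] t 8.25 n 1
{"dx":0.00,"dy":0.00,"dz":0.00,"ax":-0.72,"ay":0.37,"az":0.2,"gripper":}
```

Request:
jog_arm:
  targets:
    - {"dx":-0.006,"dy":0.14,"dz":-0.035,"ax":-0.9,"ay":0.3,"az":0.1,"gripper":1}
    - {"dx":-0.004,"dy":0.14,"dz":-0.03,"ax":-0.6,"ay":0.1,"az":0.1,"gripper":1}

```text
time_s: 8.42
ee_pos: [0.5556, 0.123, 0.0583]
tool_rot: [0.002, 0.789, 0.614, -0.0]
ft_force: [-4.1, -0.6, -0.9]
width: 0.0231
```

```bash
python3 -c "
from comp import *
rep();plan(read_state()['ee_pos'],ang+90)"
```

```text
t 8.42 comp mm [ 1.68 -6.45] z 58.34 Fc [-3.87 -1.58] Fz -0.9 mom [-0.03  0.84  0.  ] yawerr 0.17 tilt deg [ 0.12 -0.15]
yaw 75.82 pos [0.5556 0.123  0.0583] F [-4.14 -0.57 -0.9 ] t 8.42 n 1
{"dx":0.00,"dy":0.00,"dz":0.00,"ax":0.15,"ay":0.12,"az":0.2,"gripper":}
```

Request:
jog_arm:
  targets:
    - {"dx":-0.002,"dy":0.06,"dz":0.01,"ax":0,"ay":0.1,"az":0.1,"gripper":1}
    - {"dx":-0.002,"dy":0.06,"dz":0,"ax":0,"ay":0,"az":0,"gripper":1}
    - {"dx":-0.002,"dy":0.06,"dz":0,"ax":0,"ay":0,"az":0,"gripper":1}

```text
time_s: 8.67
ee_pos: [0.5604, 0.1216, 0.0574]
tool_rot: [-0.0, 0.789, 0.614, -0.001]
ft_force: [-8.1, 0.1, 9.0]
width: 0.0229
```

```bash
python3 -c "
from comp import *
rep();plan(read_state()['ee_pos'],ang+90)"
```

```text
t 8.67 comp mm [ 6.73 -6.55] z 57.35 Fc [-7.9  -1.94] Fz 9.01 mom [ 0.02  1.72 -0.03] yawerr 0.13 tilt deg [-0.14 -0.05]
yaw 75.77 pos [0.5604 0.1216 0.0574] F [-8.13  0.08  9.01] t 8.67 n 1
{"dx":0.00,"dy":0.00,"dz":0.00,"ax":-0.12,"ay":0.09,"az":0.1,"gripper":}
```

Request:
jog_arm:
  targets:
    - {"dx":-0.002,"dy":0.07,"dz":-0.015,"ax":-0.2,"ay":0.1,"az":0.1,"gripper":1}
    - {"dx":-0.002,"dy":0.07,"dz":-0.005,"ax":-0.15,"ay":0,"az":0,"gripper":1}
    - {"dx":-0.002,"dy":0.07,"dz":-0.005,"ax":-0.15,"ay":0,"az":0,"gripper":1}

```text
time_s: 8.92
ee_pos: [0.5683, 0.1196, 0.0577]
tool_rot: [0.002, 0.79, 0.613, 0.001]
ft_force: [-3.7, 0.2, 0.5]
width: 0.0235
```

```bash
python3 -c "
from comp import *
rep();plan(read_state()['ee_pos'],ang+90)"
```

```text
t 8.92 comp mm [14.8  -6.57] z 57.71 Fc [-3.62 -0.75] Fz 0.5 mom [ 0.09  0.83 -0.01] yawerr 0.02 tilt deg [ 0.24 -0.04]
yaw 75.66 pos [0.5683 0.1196 0.0577] F [-3.7   0.17  0.5 ] t 8.92 n 1
{"dx":0.00,"dy":0.00,"dz":0.00,"ax":0.24,"ay":-0.02,"az":0.0,"gripper":}
```

Request:
jog_arm:
  targets:
    - {"dx":0,"dy":0.05,"dz":0,"ax":0.1,"ay":0,"az":0,"gripper":1}
    - {"dx":0,"dy":0.05,"dz":0.002,"ax":0,"ay":0,"az":0,"gripper":1}

```text
time_s: 9.08
ee_pos: [0.5726, 0.1185, 0.0574]
tool_rot: [0.001, 0.79, 0.613, 0.001]
ft_force: [-4.4, -0.3, 1.1]
width: 0.0228
```

```bash
python3 -c "
from comp import *
rep();plan(read_state()['ee_pos'],ang+90)"
```

```text
t 9.08 comp mm [19.26 -6.55] z 57.39 Fc [-4.2  -1.42] Fz 1.14 mom [ 0.02  0.98 -0.08] yawerr 0.01 tilt deg [ 0.12 -0.01]
yaw 75.65 pos [0.5726 0.1185 0.0574] F [-4.43 -0.34  1.14] t 9.08 n 1
{"dx":0.00,"dy":0.00,"dz":0.00,"ax":0.11,"ay":-0.02,"az":0.0,"gripper":}
```

Request:
jog_arm:
  targets:
    - {"dx":0,"dy":0.03,"dz":0,"ax":0,"ay":0,"az":0,"gripper":1}

```text
time_s: 9.17
ee_pos: [0.5736, 0.1182, 0.0574]
tool_rot: [0.0, 0.79, 0.613, 0.0]
ft_force: [-8.8, 1.7, 5.6]
width: 0.0233
```

Request:
jog_arm:
  targets:
    - {"dx":0,"dy":0.04,"dz":0,"ax":0,"ay":0,"az":0,"gripper":1}

```text
time_s: 9.25
ee_pos: [0.5738, 0.1182, 0.0574]
tool_rot: [-0.001, 0.79, 0.613, -0.001]
ft_force: [-13.2, 1.1, 10.3]
width: 0.0231
```

```bash
python3 -c "
from comp import *
rep();plan(read_state()['ee_pos'],ang+90)"
```

```text
t 9.25 comp mm [20.48 -6.55] z 57.36 Fc [-13.01  -2.23] Fz 10.27 mom [ 0.25  2.65 -0.09] yawerr -0.01 tilt deg [-0.13 -0.02]
yaw 75.64 pos [0.5738 0.1182 0.0574] F [-13.15   1.06  10.27] t 9.25 n 1
{"dx":0.00,"dy":0.00,"dz":0.00,"ax":-0.12,"ay":0.05,"az":-0.0,"gripper":}
```

Request:
jog_arm:
  targets:
    - {"dx":0,"dy":0.04,"dz":-0.02,"ax":-0.2,"ay":0,"az":0,"gripper":1}
    - {"dx":0.008,"dy":0.03,"dz":-0.005,"ax":-0.1,"ay":0,"az":0,"gripper":1}

```text
time_s: 9.42
ee_pos: [0.5738, 0.1183, 0.0575]
tool_rot: [-0.0, 0.79, 0.613, -0.002]
ft_force: [-7.1, -0.4, 4.8]
width: 0.0228
```

```bash
python3 -c "
from comp import *
rep();plan(read_state()['ee_pos'],ang+90)
s=snap('wrist');cv2.imwrite('pics/w6.png',s['color'])"
```

```text
t 9.42 comp mm [20.47 -6.47] z 57.46 Fc [-6.75 -2.19] Fz 4.78 mom [-0.18  1.53 -0.14] yawerr 0.03 tilt deg [-0.19 -0.12]
yaw 75.67 pos [0.5738 0.1183 0.0575] F [-7.08 -0.45  4.78] t 9.42 n 1
{"dx":0.00,"dy":0.00,"dz":0.00,"ax":-0.15,"ay":0.16,"az":0.0,"gripper":}
```

View pics/w6.png

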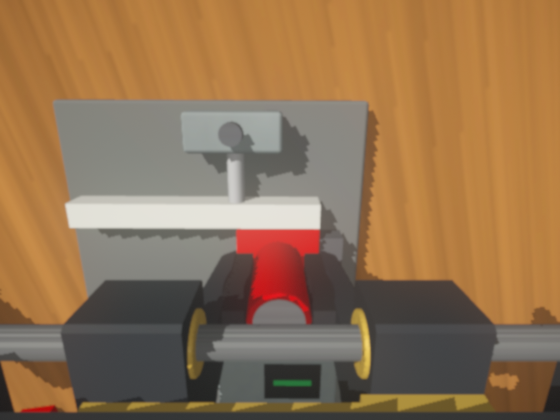

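The foot's front edge (col 319) meets the end stop (cols 320–345), and its left edge lies on the rail (row 228). So the master is home. Next: a gentle hold against the anvil.

Request:
jog_arm:
  targets:
    - {"dx":0.012,"dy":0.015,"dz":0,"ax":0,"ay":0,"az":0,"gripper":1}
    - {"dx":0.012,"dy":0.015,"dz":0,"ax":0,"ay":0,"az":0,"gripper":1}
    - {"dx":0.012,"dy":0.015,"dz":0,"ax":0,"ay":0,"az":0,"gripper":1}
    - {"dx":0.012,"dy":0.015,"dz":0,"ax":0,"ay":0,"az":0,"gripper":1}

```text
time_s: 9.8
ee_pos: [0.5739, 0.1183, 0.0575]
tool_rot: [-0.001, 0.79, 0.613, -0.006]
ft_force: [-7.3, -0.9, 2.6]
width: 0.023
```

```bash
python3 -c "
from comp import *
rep()"
```

```text
t 9.8 comp mm [20.61 -6.4 ] z 57.52 Fc [-6.82 -2.7 ] Fz 2.59 mom [-0.1   1.32 -0.07] yawerr 0.01 tilt deg [-0.57 -0.31]
```

Request:
jog_arm:
  targets:
    - {"dx":0.008,"dy":0.01,"dz":0,"ax":-0.5,"ay":0.3,"az":0,"gripper":1}
    - {"dx":0.01,"dy":0.005,"dz":0,"ax":-0.2,"ay":0.1,"az":0,"gripper":1}
    - {"dx":0.012,"dy":0.005,"dz":0,"ax":0,"ay":0,"az":0,"gripper":1}

```text
time_s: 10.05
ee_pos: [0.5736, 0.1183, 0.0574]
tool_rot: [0.002, 0.79, 0.613, -0.001]
ft_force: [-5.1, -1.3, 2.2]
width: 0.0231
```

```bash
python3 -c "
from comp import *
rep()"
```

```text
t 10.05 comp mm [20.3  -6.46] z 57.42 Fc [-4.63 -2.5 ] Fz 2.21 mom [-0.17  1.12 -0.06] yawerr -0.03 tilt deg [ 0.01 -0.21]
```

Request:
jog_arm:
  targets:
    - {"dx":0.016,"dy":0.005,"dz":0,"ax":0,"ay":0.1,"az":0,"gripper":1}
    - {"dx":0.016,"dy":0.003,"dz":0,"ax":0,"ay":0.1,"az":0,"gripper":1}

```text
time_s: 10.22
ee_pos: [0.5737, 0.1184, 0.0574]
tool_rot: [0.001, 0.79, 0.613, -0.001]
ft_force: [-5.6, -3.0, 2.7]
width: 0.0227
```

```bash
python3 -c "
from comp import *
rep()"
```

```text
t 10.22 comp mm [20.34 -6.42] z 57.43 Fc [-4.65 -4.25] Fz 2.75 mom [-0.32  1.19 -0.01] yawerr -0.05 tilt deg [-0.06 -0.13]
```

Request:
jog_arm:
  targets:
    - {"dx":0.005,"dy":0.002,"dz":0,"ax":0,"ay":0,"az":0,"gripper":0.65}
    - {"dx":0,"dy":0,"dz":0,"ax":0,"ay":0,"az":0,"gripper":0.4}
    - {"dx":0,"dy":0,"dz":0,"ax":0,"ay":0,"az":0,"gripper":0.4}
    - {"dx":0,"dy":0,"dz":0,"ax":0,"ay":0,"az":0,"gripper":0.4}

```text
time_s: 10.55
ee_pos: [0.5795, 0.1187, 0.0592]
tool_rot: [0.003, 0.79, 0.613, 0.004]
ft_force: [-0.4, -0.0, -0.6]
width: 0.0474
```

```bash
python3 -c "
from comp import *
rep()
b=tow([.0078,-.1032]);print(b)
s=snap('wrist');cv2.imwrite('pics/w7.png',s['color'])"
```

```text
t 10.55 comp mm [25.92 -4.63] z 59.19 Fc [-0.39 -0.14] Fz -0.55 mom [-0.01 -0.04  0.01] yawerr -0.1 tilt deg [ 0.53 -0.  ]
[0.53752598 0.02771107]
```

View pics/w7.png

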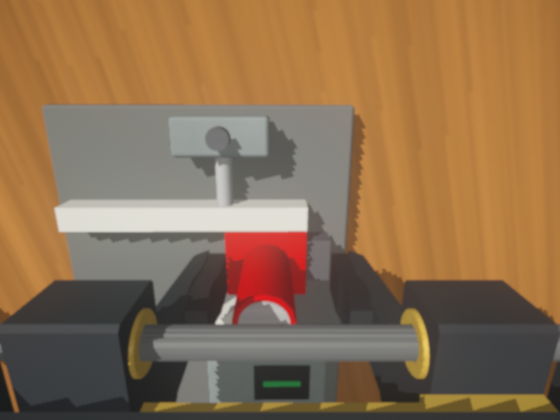

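Request:
jog_arm:
  targets:
    - {"dx":0,"dy":-0.1,"dz":-0.5,"ax":0,"ay":0,"az":0,"gripper":0.4}
    - {"dx":0,"dy":0,"dz":-0.9,"ax":0,"ay":0,"az":0,"gripper":0.4}
    - {"dx":0,"dy":0,"dz":-0.9,"ax":0,"ay":0,"az":0,"gripper":0.4}
    - {"dx":-0.4,"dy":-0.2,"dz":-0.5,"ax":0,"ay":0,"az":0,"gripper":1}
    - {"dx":-0.8,"dy":-0.2,"dz":0,"ax":0,"ay":0,"az":0,"gripper":1}
    - {"dx":-0.8,"dy":-0.1,"dz":0,"ax":0,"ay":0,"az":0,"gripper":1}

```text
time_s: 11.1
ee_pos: [0.5388, 0.0542, 0.1766]
tool_rot: [0.003, 0.787, 0.617, 0.009]
ft_force: [0.7, 0.1, -1.0]
width: 0.0354
```

```bash
python3 -c "
from comp import *
rep();plan([.5375,.0277,.09],ang+90)
s=snap('wrist');cv2.imwrite('pics/w8.png',s['color']);pickle.dump(s,open('w8.pkl','wb'))
hsv=cv2.cvtColor(s['color'],cv2.COLOR_BGR2HSV);m=cv2.inRange(hsv,(24,200,120),(34,255,255));n,l,st,c=cv2.connectedComponentsWithStats(m)
for i in range(1,n):
  if st[i,4]>30: print(st[i],c[i],onz(s,c[i],.053))"
```

```text
t 11.1 comp mm [  2.49 -77.17] z 176.65 Fc [0.64 0.3 ] Fz -1.04 mom [-0.13 -0.05  0.03] yawerr 0.54 tilt deg [1.   0.38]
yaw 76.18 pos [0.5388 0.0542 0.1766] F [ 0.69  0.13 -1.04] t 11.1 n 3
{"dx":-0.23,"dy":0.03,"dz":0.72,"ax":0.29,"ay":-0.20,"az":0.2,"gripper":}
{"dx":-0.22,"dy":0.04,"dz":0.72,"ax":0.29,"ay":-0.20,"az":0.2,"gripper":}
{"dx":-0.22,"dy":0.04,"dz":0.72,"ax":0.29,"ay":-0.20,"az":0.2,"gripper":}
[273 229  23  25 445] [284.01797753 241.28764045] [0.53808872 0.02592828 0.053     ]
```

View pics/w8.png

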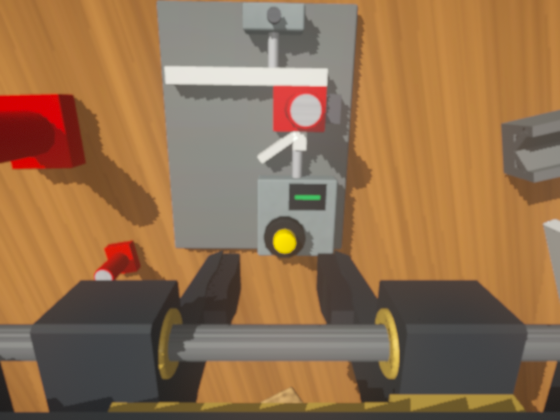

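The released master sits home, its foot at (300,108) against both rail and stop. The button is at (284,241).

Request:
jog_arm:
  targets:
    - {"dx":-0.23,"dy":0.03,"dz":0.72,"ax":0.29,"ay":-0.2,"az":0.2,"gripper":1}
    - {"dx":-0.23,"dy":0.04,"dz":0.72,"ax":0.29,"ay":-0.2,"az":0.2,"gripper":1}
    - {"dx":-0.22,"dy":0.04,"dz":0.6,"ax":0.29,"ay":-0.2,"az":0.2,"gripper":1}
    - {"dx":0,"dy":0,"dz":0,"ax":0,"ay":0,"az":0,"gripper":1}

```text
time_s: 11.48
ee_pos: [0.5394, 0.0135, 0.0959]
tool_rot: [0.006, 0.795, 0.607, 0.001]
ft_force: [-0.2, -0.6, -0.8]
width: 0.004
```

```bash
python3 -c "
from comp import *
rep();plan([.538,.0265,.0735],ang+90)"
```

```text
t 11.48 comp mm [  13.1  -116.51] z 95.87 Fc [-0.08 -0.62] Fz -0.76 mom [-0.05  0.06 -0.04] yawerr -0.87 tilt deg [ 0.48 -0.43]
yaw 74.78 pos [0.5394 0.0135 0.0959] F [-0.23 -0.58 -0.76] t 11.48 n 1
{"dx":0.31,"dy":-0.12,"dz":0.56,"ax":0.57,"ay":0.29,"az":-0.9,"gripper":}
```

Request:
jog_arm:
  targets:
    - {"dx":0.3,"dy":-0.12,"dz":0.15,"ax":0.57,"ay":0.29,"az":-0.9,"gripper":1}
    - {"dx":0,"dy":0,"dz":0,"ax":0,"ay":0,"az":0,"gripper":1}

```text
time_s: 11.65
ee_pos: [0.5385, 0.0278, 0.0899]
tool_rot: [-0.001, 0.79, 0.614, 0.0]
ft_force: [0.3, 0.5, -0.6]
width: 0.0003
```

```bash
python3 -c "
from comp import *
rep();plan([.538,.0265,.0735],ang+90)"
```

```text
t 11.65 comp mm [   8.7 -102.9] z 89.91 Fc [0.14 0.54] Fz -0.61 mom [ 0.04 -0.04  0.  ] yawerr 0.05 tilt deg [-0.01  0.07]
yaw 75.7 pos [0.5385 0.0278 0.0899] F [ 0.27  0.49 -0.61] t 11.65 n 1
{"dx":-0.03,"dy":-0.00,"dz":0.41,"ax":-0.03,"ay":-0.07,"az":0.1,"gripper":}
```

Request:
jog_arm:
  targets:
    - {"dx":-0.02,"dy":0,"dz":0.2,"ax":0,"ay":0,"az":0,"gripper":1}
    - {"dx":0,"dy":0,"dz":0.15,"ax":0,"ay":0,"az":0,"gripper":1}

```text
time_s: 11.82
ee_pos: [0.5406, 0.03, 0.0779]
tool_rot: [0.0, 0.789, 0.615, 0.003]
ft_force: [-0.6, -0.4, -0.2]
width: 0.0005
```

Request:
jog_arm:
  targets:
    - {"dx":0,"dy":0,"dz":0.08,"ax":0,"ay":0,"az":0,"gripper":1}
    - {"dx":0,"dy":0,"dz":0.05,"ax":0,"ay":0,"az":0,"gripper":1}

```text
time_s: 11.98
ee_pos: [0.5412, 0.0314, 0.0727]
tool_rot: [0.0, 0.788, 0.616, 0.004]
ft_force: [-0.2, -0.8, 0.4]
width: 0.0003
```

```bash
python3 -c "
from comp import *
rep()"
```

```text
t 11.98 comp mm [ 10.49 -98.71] z 72.71 Fc [ 0.05 -0.86] Fz 0.4 mom [-0.08 -0.06 -0.02] yawerr 0.34 tilt deg [0.38 0.23]
```

Request:
jog_arm:
  targets:
    - {"dx":-0.13,"dy":-0.06,"dz":0.03,"ax":0,"ay":0,"az":0,"gripper":1}
    - {"dx":0,"dy":0,"dz":0.06,"ax":0,"ay":0,"az":0,"gripper":1}

```text
time_s: 12.15
ee_pos: [0.5383, 0.0275, 0.0695]
tool_rot: [0.001, 0.788, 0.616, 0.005]
ft_force: [-2.3, -3.1, 3.9]
width: 0.0005
```

Request:
jog_arm:
  targets:
    - {"dx":0,"dy":0,"dz":0.08,"ax":0,"ay":0,"az":0,"gripper":1}

```text
time_s: 12.23
ee_pos: [0.5385, 0.0275, 0.0668]
tool_rot: [0.001, 0.788, 0.616, 0.005]
ft_force: [-6.7, 1.2, 34.0]
width: 0.0004
```

Request:
jog_arm:
  targets:
    - {"dx":0,"dy":0,"dz":0.08,"ax":0,"ay":0,"az":0,"gripper":1}

```text
time_s: 12.32
ee_pos: [0.5386, 0.0277, 0.0662]
tool_rot: [0.002, 0.788, 0.616, 0.005]
ft_force: [-18.7, -1.6, 64.1]
width: 0.0004
```

```bash
python3 -c "
from comp import *
rep()"
```

```text
t 12.32 comp mm [   8.89 -102.93] z 66.18 Fc [-17.75  -6.19] Fz 64.1 mom [-0.5   3.9  -0.01] yawerr 0.37 tilt deg [0.52 0.18]
```

Button fully down; the second push was harder than needed, so I'm backing off at once.

Request:
jog_arm:
  targets:
    - {"dx":0,"dy":0,"dz":-0.4,"ax":0,"ay":0,"az":0,"gripper":1}
    - {"dx":0,"dy":0,"dz":-0.8,"ax":0,"ay":0,"az":0,"gripper":0.4}
    - {"dx":0,"dy":0,"dz":-0.8,"ax":0,"ay":0,"az":0,"gripper":0.4}
    - {"dx":0,"dy":0,"dz":0,"ax":0,"ay":0,"az":0,"gripper":0.4}

```text
time_s: 12.65
ee_pos: [0.5377, 0.0273, 0.1496]
tool_rot: [0.002, 0.788, 0.616, 0.004]
ft_force: [0.9, -0.1, -0.4]
width: 0.0181
```

```bash
python3 -c "
from comp import *
rep();plan([.5738,.1183,.13],ang+90,step=25)
s=snap('wrist');cv2.imwrite('pics/w9.png',s['color']);pickle.dump(s,open('w9.pkl','wb'))"
```

```text
t 12.65 comp mm [   8.09 -103.6 ] z 149.61 Fc [0.91 0.08] Fz -0.38 mom [-0.06 -0.15  0.02] yawerr 0.37 tilt deg [0.49 0.12]
yaw 76.02 pos [0.5377 0.0273 0.1496] F [ 0.9  -0.15 -0.38] t 12.65 n 4
{"dx":0.61,"dy":0.08,"dz":0.13,"ax":0.11,"ay":-0.06,"az":0.1,"gripper":}
{"dx":0.61,"dy":0.08,"dz":0.12,"ax":0.11,"ay":-0.06,"az":0.1,"gripper":}
{"dx":0.61,"dy":0.08,"dz":0.12,"ax":0.11,"ay":-0.06,"az":0.1,"gripper":}
{"dx":0.61,"dy":0.08,"dz":0.12,"ax":0.11,"ay":-0.06,"az":0.1,"gripper":}
```

View pics/w9.png

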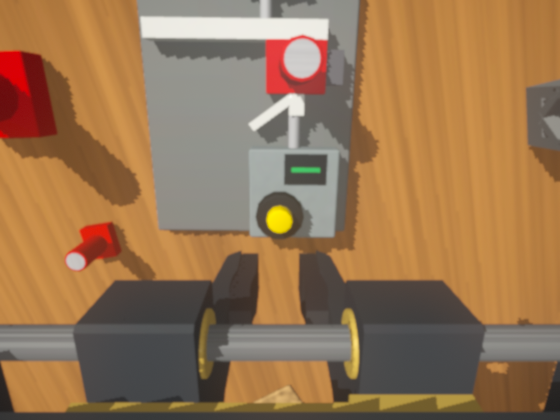

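The master is unmoved at (297,60), against rail and stop. Going back to take it.

Request:
jog_arm:
  targets:
    - {"dx":0.61,"dy":0.08,"dz":0.1,"ax":0.11,"ay":-0.06,"az":0.1,"gripper":0.4}
    - {"dx":0.61,"dy":0.08,"dz":0.1,"ax":0.11,"ay":-0.06,"az":0.1,"gripper":0.4}
    - {"dx":0.61,"dy":0.08,"dz":0.1,"ax":0.11,"ay":-0.06,"az":0.1,"gripper":0.4}
    - {"dx":0.4,"dy":0.08,"dz":0.1,"ax":0.11,"ay":-0.06,"az":0.1,"gripper":0.4}
    - {"dx":0,"dy":0,"dz":0,"ax":0,"ay":0,"az":0,"gripper":0.4}

```text
time_s: 13.12
ee_pos: [0.5706, 0.1085, 0.1272]
tool_rot: [0.0, 0.792, 0.61, -0.004]
ft_force: [-0.8, -0.3, 0.2]
width: 0.053
```

```bash
python3 -c "
from comp import *
rep();plan([.5738,.1183,.0585],ang+90,step=25)"
```

```text
t 13.12 comp mm [ 19.83 -16.71] z 127.17 Fc [-0.7  -0.48] Fz 0.25 mom [ 0.01 -0.02  0.06] yawerr -0.48 tilt deg [-0.31 -0.25]
yaw 75.17 pos [0.5706 0.1085 0.1272] F [-0.8  -0.29  0.25] t 13.12 n 3
{"dx":0.09,"dy":0.01,"dz":0.57,"ax":-0.08,"ay":0.11,"az":-0.2,"gripper":}
{"dx":0.09,"dy":0.01,"dz":0.57,"ax":-0.08,"ay":0.11,"az":-0.2,"gripper":}
{"dx":0.09,"dy":0.01,"dz":0.57,"ax":-0.08,"ay":0.11,"az":-0.2,"gripper":}
```

Request:
jog_arm:
  targets:
    - {"dx":0.2,"dy":0.01,"dz":0.4,"ax":-0.2,"ay":0.2,"az":-0.4,"gripper":0.4}
    - {"dx":0.05,"dy":0,"dz":0.55,"ax":0,"ay":0,"az":0,"gripper":0.4}
    - {"dx":0,"dy":0,"dz":0.5,"ax":0,"ay":0,"az":0,"gripper":0.4}
    - {"dx":0,"dy":0,"dz":0,"ax":0,"ay":0,"az":0,"gripper":0.4}

```text
time_s: 13.45
ee_pos: [0.5719, 0.1163, 0.0642]
tool_rot: [0.0, 0.79, 0.613, -0.003]
ft_force: [-1.1, -0.1, 0.9]
width: 0.0527
```

```bash
python3 -c "
from comp import *
rep();plan([.5738,.1183,.0585],ang+90,step=25)"
```

```text
t 13.45 comp mm [19.11 -8.88] z 64.21 Fc [-0.99 -0.37] Fz 0.91 mom [-0.03 -0.02  0.02] yawerr -0.01 tilt deg [-0.2  -0.23]
yaw 75.64 pos [0.5719 0.1163 0.0642] F [-1.05 -0.11  0.91] t 13.45 n 1
{"dx":0.06,"dy":0.03,"dz":0.14,"ax":-0.14,"ay":0.27,"az":-0.0,"gripper":}
```

Request:
jog_arm:
  targets:
    - {"dx":0.07,"dy":0.03,"dz":0.14,"ax":-0.14,"ay":0.27,"az":0,"gripper":0.6}
    - {"dx":0,"dy":0,"dz":0,"ax":0,"ay":0,"az":0,"gripper":0.65}
    - {"dx":0,"dy":0,"dz":0,"ax":0,"ay":0,"az":0,"gripper":0.65}
  grip_force: 25

```text
time_s: 13.7
ee_pos: [0.5726, 0.1164, 0.0575]
tool_rot: [-0.0, 0.79, 0.613, -0.002]
ft_force: [0.4, -0.2, -0.2]
width: 0.0349
```

```bash
python3 -c "
from comp import *
rep();plan([.5738,.1183,.0585],ang+90,step=25);print(read_state()['width'])"
```

```text
t 13.7 comp mm [19.74 -8.56] z 57.52 Fc [ 0.45 -0.12] Fz -0.22 mom [-0.02 -0.06  0.02] yawerr -0.1 tilt deg [-0.16 -0.09]
yaw 75.55 pos [0.5726 0.1164 0.0575] F [ 0.41 -0.23 -0.22] t 13.7 n 1
{"dx":0.05,"dy":0.02,"dz":-0.02,"ax":-0.13,"ay":0.13,"az":-0.1,"gripper":}
0.03491027606456895
```

Request:
jog_arm:
  targets:
    - {"dx":0.05,"dy":0.02,"dz":-0.02,"ax":0,"ay":0,"az":0,"gripper":1}
    - {"dx":0,"dy":0,"dz":0,"ax":0,"ay":0,"az":0,"gripper":1}
    - {"dx":0,"dy":0,"dz":0,"ax":0,"ay":0,"az":0,"gripper":1}
    - {"dx":0,"dy":0,"dz":0,"ax":0,"ay":0,"az":0,"gripper":1}

```text
time_s: 14.03
ee_pos: [0.5737, 0.1179, 0.0602]
tool_rot: [-0.0, 0.791, 0.612, -0.001]
ft_force: [0.4, 1.1, -3.4]
width: 0.0234
```

```bash
python3 -c "
from comp import *
rep();print(read_state()['width'])"
```

```text
t 14.03 comp mm [20.45 -6.83] z 60.16 Fc [0.12 1.21] Fz -3.43 mom [ 0.1  -0.05 -0.05] yawerr -0.15 tilt deg [-0.14 -0.08]
0.023381808052943875
```

Request:
jog_arm:
  targets:
    - {"dx":0,"dy":-0.05,"dz":0.005,"ax":0,"ay":0,"az":0,"gripper":1}
    - {"dx":0,"dy":-0.1,"dz":0,"ax":0,"ay":0,"az":0,"gripper":1}
    - {"dx":0,"dy":-0.1,"dz":0,"ax":0,"ay":0,"az":0,"gripper":1}

```text
time_s: 14.28
ee_pos: [0.568, 0.1195, 0.0615]
tool_rot: [0.002, 0.791, 0.611, 0.002]
ft_force: [4.0, -0.7, -2.1]
width: 0.0236
```

```bash
python3 -c "
from comp import *
rep();plan(read_state()['ee_pos'],ang+90)"
```

```text
t 14.28 comp mm [14.54 -6.77] z 61.49 Fc [4.  0.3] Fz -2.12 mom [-0.32 -0.91  0.01] yawerr -0.25 tilt deg [ 0.35 -0.06]
yaw 75.39 pos [0.568  0.1195 0.0615] F [ 3.95 -0.7  -2.12] t 14.28 n 1
{"dx":0.00,"dy":0.00,"dz":0.00,"ax":0.35,"ay":-0.03,"az":-0.3,"gripper":}
```

Request:
jog_arm:
  targets:
    - {"dx":-0.003,"dy":-0.12,"dz":0.02,"ax":0.3,"ay":0,"az":-0.2,"gripper":1}
    - {"dx":-0.003,"dy":-0.12,"dz":0.01,"ax":0.1,"ay":0,"az":0,"gripper":1}
    - {"dx":-0.003,"dy":-0.12,"dz":0.01,"ax":0.1,"ay":0,"az":0,"gripper":1}
    - {"dx":-0.003,"dy":-0.12,"dz":0,"ax":0.1,"ay":0,"az":0,"gripper":1}

```text
time_s: 14.62
ee_pos: [0.5505, 0.1238, 0.0613]
tool_rot: [-0.001, 0.79, 0.613, 0.001]
ft_force: [3.6, -0.5, -0.4]
width: 0.0232
```

```bash
python3 -c "
from comp import *
rep();plan(read_state()['ee_pos'],ang+90)"
```

```text
t 14.62 comp mm [-3.46 -6.85] z 61.35 Fc [3.59 0.4 ] Fz -0.39 mom [-0.22 -0.88  0.04] yawerr -0.09 tilt deg [0.08 0.13]
yaw 75.56 pos [0.5505 0.1238 0.0613] F [ 3.57 -0.5  -0.39] t 14.62 n 1
{"dx":0.00,"dy":0.00,"dz":0.00,"ax":0.04,"ay":-0.15,"az":-0.1,"gripper":}
```

Request:
jog_arm:
  targets:
    - {"dx":-0.004,"dy":-0.12,"dz":0,"ax":0,"ay":0,"az":0,"gripper":1}
    - {"dx":-0.004,"dy":-0.12,"dz":0,"ax":0,"ay":0,"az":0,"gripper":1}
    - {"dx":-0.004,"dy":-0.12,"dz":0,"ax":0,"ay":0,"az":0,"gripper":1}
    - {"dx":-0.004,"dy":-0.12,"dz":0,"ax":0,"ay":0,"az":0,"gripper":1}

```text
time_s: 14.95
ee_pos: [0.5258, 0.1298, 0.0605]
tool_rot: [-0.003, 0.79, 0.613, -0.001]
ft_force: [-1.0, 0.6, -0.8]
width: 0.0233
```

```bash
python3 -c "
from comp import *
rep();plan(read_state()['ee_pos'],ang+90)"
```

```text
t 14.95 comp mm [-28.89  -7.18] z 60.54 Fc [-1.11  0.32] Fz -0.78 mom [-0.06 -0.05  0.03] yawerr 0.01 tilt deg [-0.31  0.15]
yaw 75.66 pos [0.5258 0.1298 0.0605] F [-1.    0.58 -0.78] t 14.95 n 1
{"dx":0.00,"dy":0.00,"dz":0.00,"ax":-0.34,"ay":-0.07,"az":0.0,"gripper":}
```

Request:
jog_arm:
  targets:
    - {"dx":-0.1,"dy":-0.2,"dz":0,"ax":-0.2,"ay":0,"az":0,"gripper":1}
    - {"dx":-0.2,"dy":-0.2,"dz":0,"ax":-0.1,"ay":0,"az":0,"gripper":1}
    - {"dx":-0.1,"dy":0,"dz":-0.5,"ax":0,"ay":0,"az":0,"gripper":1}
    - {"dx":0,"dy":0,"dz":-0.9,"ax":0,"ay":0,"az":0,"gripper":1}
    - {"dx":0,"dy":0,"dz":-0.9,"ax":0,"ay":0,"az":0,"gripper":1}
    - {"dx":0,"dy":0,"dz":-0.4,"ax":0,"ay":0,"az":0,"gripper":1}

```text
time_s: 15.45
ee_pos: [0.4937, 0.1179, 0.1659]
tool_rot: [-0.005, 0.788, 0.615, -0.01]
ft_force: [1.6, -0.3, -1.8]
width: 0.0236
```

```bash
python3 -c "
from comp import *
rep();plan([.473,-.2153,.16],ang+90,step=35)"
```

```text
t 15.45 comp mm [-56.98 -26.7 ] z 165.94 Fc [1.61 0.14] Fz -1.76 mom [-0.03 -0.15 -0.02] yawerr 0.32 tilt deg [-1.26 -0.23]
yaw 75.97 pos [0.4937 0.1179 0.1659] F [ 1.59 -0.27 -1.76] t 15.45 n 10
{"dx":-0.82,"dy":0.15,"dz":0.02,"ax":-0.12,"ay":0.05,"az":0.0,"gripper":}
{"dx":-0.82,"dy":0.15,"dz":0.02,"ax":-0.12,"ay":0.05,"az":0.0,"gripper":}
{"dx":-0.82,"dy":0.15,"dz":0.02,"ax":-0.12,"ay":0.05,"az":0.0,"gripper":}
{"dx":-0.82,"dy":0.15,"dz":0.02,"ax":-0.12,"ay":0.05,"az":0.0,"gripper":}
{"dx":-0.82,"dy":0.15,"dz":0.02,"ax":-0.12,"ay":0.05,"az":0.0,"gripper":}
{"dx":-0.82,"dy":0.15,"dz":0.02,"ax":-0.12,"ay":0.05,"az":0.0,"gripper":}
{"dx":-0.82,"dy":0.15,"dz":0.02,"ax":-0.12,"ay":0.05,"az":0.0,"gripper":}
{"dx":-0.82,"dy":0.16,"dz":0.02,"ax":-0.12,"ay":0.05,"az":0.0,"gripper":}
{"dx":-0.82,"dy":0.16,"dz":0.02,"ax":-0.12,"ay":0.05,"az":0.0,"gripper":}
{"dx":-0.82,"dy":0.16,"dz":0.02,"ax":-0.12,"ay":0.05,"az":0.0,"gripper":}
```

Request:
jog_arm:
  targets:
    - {"dx":-0.5,"dy":0.1,"dz":0.02,"ax":-0.15,"ay":0.05,"az":0,"gripper":1}
    - {"dx":-0.82,"dy":0.15,"dz":0.02,"ax":-0.15,"ay":0.05,"az":0,"gripper":1}
    - {"dx":-0.82,"dy":0.15,"dz":0.02,"ax":-0.15,"ay":0.05,"az":0,"gripper":1}
    - {"dx":-0.82,"dy":0.15,"dz":0.02,"ax":-0.15,"ay":0.05,"az":0,"gripper":1}
    - {"dx":-0.82,"dy":0.15,"dz":0.02,"ax":-0.15,"ay":0.05,"az":0,"gripper":1}
    - {"dx":-0.82,"dy":0.15,"dz":0.02,"ax":-0.15,"ay":0.05,"az":0,"gripper":1}
    - {"dx":-0.82,"dy":0.15,"dz":0.02,"ax":-0.12,"ay":0.05,"az":0,"gripper":1}
    - {"dx":-0.82,"dy":0.15,"dz":0.02,"ax":-0.12,"ay":0.05,"az":0,"gripper":1}

```text
time_s: 16.12
ee_pos: [0.4748, -0.1326, 0.164]
tool_rot: [-0.001, 0.782, 0.623, 0.002]
ft_force: [0.0, -0.1, -1.5]
width: 0.0234
```

```bash
python3 -c "
from comp import *
rep();plan([.473,-.2153,.12],ang+90,step=35)"
```

```text
t 16.12 comp mm [ -13.2  -274.07] z 163.97 Fc [ 0.05 -0.06] Fz -1.51 mom [-0.02 -0.12  0.07] yawerr 1.42 tilt deg [0.15 0.22]
yaw 77.07 pos [ 0.4748 -0.1326  0.164 ] F [ 0.04 -0.07 -1.51] t 16.12 n 3
{"dx":-0.68,"dy":0.14,"dz":0.36,"ax":0.03,"ay":-0.08,"az":0.5,"gripper":}
{"dx":-0.67,"dy":0.14,"dz":0.36,"ax":0.03,"ay":-0.08,"az":0.5,"gripper":}
{"dx":-0.67,"dy":0.15,"dz":0.37,"ax":0.03,"ay":-0.08,"az":0.5,"gripper":}
```

Request:
jog_arm:
  targets:
    - {"dx":-0.68,"dy":0.14,"dz":0.36,"ax":0,"ay":-0.1,"az":0.5,"gripper":1}
    - {"dx":-0.6,"dy":0.14,"dz":0.36,"ax":0,"ay":-0.1,"az":0.5,"gripper":1}
    - {"dx":-0.4,"dy":0.1,"dz":0.36,"ax":0,"ay":0,"az":0.5,"gripper":1}
    - {"dx":0,"dy":0,"dz":0,"ax":0,"ay":0,"az":0,"gripper":1}

```text
time_s: 16.45
ee_pos: [0.4684, -0.2122, 0.1186]
tool_rot: [0.001, 0.794, 0.608, -0.002]
ft_force: [0.6, -0.3, -1.8]
width: 0.0234
```

```bash
python3 -c "
from comp import *
rep();plan([.473,-.2153,.07],ang+90,step=35)
s=snap('wrist');cv2.imwrite('pics/w10.png',s['color']);pickle.dump(s,open('w10.pkl','wb'))
s=snap('top');cv2.imwrite('pics/t10.png',s['color'])"
```

```text
t 16.45 comp mm [ 3.4000e-01 -3.5276e+02] z 118.61 Fc [ 0.65 -0.14] Fz -1.83 mom [-0.02  0.01  0.02] yawerr -0.77 tilt deg [-0.14 -0.2 ]
yaw 74.87 pos [ 0.4684 -0.2122  0.1186] F [ 0.6  -0.3  -1.83] t 16.45 n 2
{"dx":-0.02,"dy":0.07,"dz":0.61,"ax":-0.05,"ay":0.11,"az":-0.4,"gripper":}
{"dx":-0.02,"dy":0.07,"dz":0.61,"ax":-0.05,"ay":0.11,"az":-0.4,"gripper":}
```

View pics/w10.png

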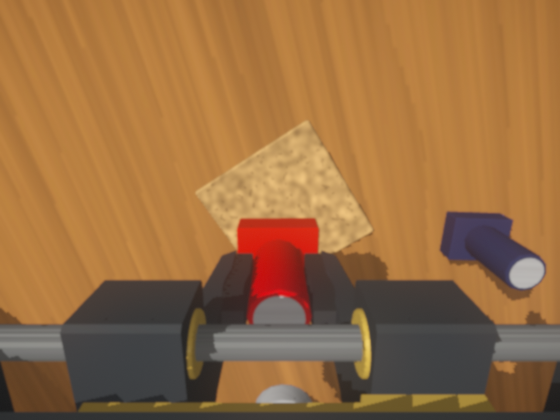

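Run:
```python
from comp import *
s=pickle.load(open("w10.pkl","rb"))
a,b,c=[onz(s,p,.004) for p in((307.5,121),(196.5,191.5),(372.5,231))]
print(a,b,c,(b+c)/2,np.linalg.norm(a-b),np.linalg.norm(a-c))
print("sp",onz(s,(527,272),.064))
for p in((445,212),(511,219),(501,258),(441,252)): print(onz(s,p,.016))
```

```text
[ 0.50271802 -0.15829188  0.004     ] [ 0.41523217 -0.18509198  0.004     ] [ 0.53012002 -0.24708458  0.004     ] [ 0.47267609 -0.21608828  0.004     ] 0.09149874172137996 0.09292477348855462
sp [ 0.60039857 -0.26776991  0.064     ]
[ 0.57853798 -0.24084346  0.016     ]
[ 0.62177394 -0.25775167  0.016     ]
[ 0.61278357 -0.28587486  0.016     ]
[ 0.57205795 -0.27006991  0.016     ]
```

Request:
jog_arm:
  targets:
    - {"dx":-0.03,"dy":0.08,"dz":0.55,"ax":0,"ay":0.1,"az":-0.4,"gripper":1}
    - {"dx":-0.03,"dy":0.05,"dz":0.5,"ax":0,"ay":0.1,"az":-0.4,"gripper":1}
    - {"dx":0,"dy":0,"dz":0.2,"ax":0,"ay":0,"az":0,"gripper":1}
    - {"dx":0,"dy":0,"dz":0,"ax":0,"ay":0,"az":0,"gripper":1}

```text
time_s: 16.88
ee_pos: [0.4777, -0.2056, 0.0726]
tool_rot: [0.001, 0.786, 0.619, 0.003]
ft_force: [-0.9, 0.2, -1.4]
width: 0.0231
```

```bash
python3 -c "
from comp import *
rep();plan([.4727,-.2158,.055],ang+90,step=35)"
```

```text
t 16.88 comp mm [   7.68 -344.07] z 72.64 Fc [-0.89 -0.02] Fz -1.42 mom [-0.01  0.   -0.05] yawerr 0.78 tilt deg [0.35 0.18]
yaw 76.43 pos [ 0.4777 -0.2056  0.0726] F [-0.87  0.21 -1.42] t 16.88 n 1
{"dx":-0.28,"dy":-0.06,"dz":0.44,"ax":0.30,"ay":-0.26,"az":0.8,"gripper":}
```

Request:
jog_arm:
  targets:
    - {"dx":-0.26,"dy":-0.06,"dz":0.2,"ax":0.3,"ay":-0.2,"az":0.7,"gripper":1}
    - {"dx":0,"dy":0,"dz":0.1,"ax":0,"ay":0,"az":0,"gripper":1}

```text
time_s: 17.05
ee_pos: [0.474, -0.2135, 0.0619]
tool_rot: [0.0, 0.789, 0.615, 0.001]
ft_force: [-0.7, -0.6, -1.4]
width: 0.0236
```

```bash
python3 -c "
from comp import *
rep();plan([.4727,-.2158,.053],ang+90,step=35)"
```

```text
t 17.05 comp mm [   6.06 -352.66] z 61.9 Fc [-0.55 -0.78] Fz -1.41 mom [-0.07 -0.09  0.03] yawerr 0.23 tilt deg [0.1  0.05]
yaw 75.87 pos [ 0.474  -0.2135  0.0619] F [-0.73 -0.62 -1.41] t 17.05 n 1
{"dx":-0.06,"dy":-0.02,"dz":0.22,"ax":0.08,"ay":-0.07,"az":0.2,"gripper":}
```

Request:
jog_arm:
  targets:
    - {"dx":-0.07,"dy":-0.02,"dz":0.1,"ax":0.05,"ay":0,"az":0.1,"gripper":1}
    - {"dx":0,"dy":0,"dz":0.06,"ax":0,"ay":0,"az":0,"gripper":1}

```text
time_s: 17.22
ee_pos: [0.4728, -0.2162, 0.0559]
tool_rot: [0.0, 0.789, 0.614, 0.001]
ft_force: [0.3, 0.0, -0.7]
width: 0.0234
```

Request:
jog_arm:
  targets:
    - {"dx":0,"dy":0,"dz":0.03,"ax":0,"ay":0,"az":0,"gripper":1}

```text
time_s: 17.3
ee_pos: [0.4729, -0.2162, 0.0547]
tool_rot: [0.0, 0.789, 0.614, 0.001]
ft_force: [0.4, -0.4, -0.8]
width: 0.0233
```

```bash
python3 -c "
from comp import *
rep();plan([.4727,-.2158,.053],ang+90,step=35)"
```

```text
t 17.3 comp mm [   5.69 -355.53] z 54.73 Fc [ 0.53 -0.27] Fz -0.79 mom [-0.03 -0.02  0.  ] yawerr 0.11 tilt deg [0.13 0.03]
yaw 75.76 pos [ 0.4729 -0.2162  0.0547] F [ 0.45 -0.4  -0.79] t 17.3 n 1
{"dx":0.01,"dy":-0.01,"dz":0.04,"ax":0.12,"ay":-0.06,"az":0.1,"gripper":}
```

Request:
jog_arm:
  targets:
    - {"dx":0,"dy":0,"dz":0.03,"ax":0,"ay":0,"az":0,"gripper":1}

```text
time_s: 17.38
ee_pos: [0.473, -0.2164, 0.0536]
tool_rot: [0.001, 0.789, 0.614, 0.001]
ft_force: [0.2, 0.5, -1.5]
width: 0.0237
```

Request:
jog_arm:
  targets:
    - {"dx":0,"dy":0,"dz":0.025,"ax":0,"ay":0,"az":0,"gripper":1}

```text
time_s: 17.47
ee_pos: [0.4731, -0.2165, 0.0527]
tool_rot: [0.001, 0.789, 0.614, 0.001]
ft_force: [-0.3, -0.1, -1.3]
width: 0.0231
```

Request:
jog_arm:
  targets:
    - {"dx":0,"dy":0,"dz":0.02,"ax":0,"ay":0,"az":0,"gripper":1}

```text
time_s: 17.55
ee_pos: [0.4732, -0.2165, 0.052]
tool_rot: [0.001, 0.789, 0.614, 0.001]
ft_force: [-0.2, -0.8, -1.3]
width: 0.023
```

Request:
jog_arm:
  targets:
    - {"dx":0,"dy":0,"dz":0.02,"ax":0,"ay":0,"az":0,"gripper":1}

```text
time_s: 17.63
ee_pos: [0.4733, -0.2165, 0.0513]
tool_rot: [0.001, 0.789, 0.614, 0.001]
ft_force: [-2.1, 1.0, 6.4]
width: 0.0231
```

Request:
jog_arm:
  targets:
    - {"dx":0,"dy":0,"dz":0.02,"ax":0,"ay":0,"az":0,"gripper":1}

```text
time_s: 17.72
ee_pos: [0.4733, -0.2165, 0.0511]
tool_rot: [0.001, 0.789, 0.614, 0.001]
ft_force: [-5.6, 1.4, 18.6]
width: 0.0232
```

Request:
jog_arm:
  targets:
    - {"dx":0,"dy":0,"dz":0.02,"ax":0,"ay":0,"az":0,"gripper":1}

```text
time_s: 17.8
ee_pos: [0.4733, -0.2164, 0.0511]
tool_rot: [0.001, 0.789, 0.614, 0.001]
ft_force: [-4.7, 1.2, 13.1]
width: 0.0233
```

Request:
jog_arm:
  targets:
    - {"dx":0,"dy":0,"dz":-0.01,"ax":0,"ay":0,"az":0,"gripper":1}
    - {"dx":0,"dy":0,"dz":0,"ax":0,"ay":0,"az":0,"gripper":0.65}
    - {"dx":0,"dy":0,"dz":0,"ax":0,"ay":0,"az":0,"gripper":0.4}
    - {"dx":0,"dy":-0.03,"dz":0,"ax":0,"ay":0,"az":0,"gripper":0.4}
    - {"dx":0,"dy":0,"dz":-0.1,"ax":0,"ay":0,"az":0,"gripper":0.4}
    - {"dx":0,"dy":0,"dz":-0.5,"ax":0,"ay":0,"az":0,"gripper":0.3}

```text
time_s: 18.3
ee_pos: [0.4707, -0.2152, 0.0742]
tool_rot: [-0.001, 0.789, 0.614, -0.0]
ft_force: [0.2, -0.4, -0.7]
width: 0.0543
```

```bash
python3 -c "
from comp import *
rep();print(read_state()['width'])
s=snap('wrist');cv2.imwrite('pics/w11.png',s['color']);pickle.dump(s,open('w11.pkl','wb'))"
```

```text
t 18.3 comp mm [   3.29 -355.12] z 74.25 Fc [ 0.27 -0.34] Fz -0.67 mom [-0.04 -0.03  0.04] yawerr 0.12 tilt deg [-0.05  0.05]
0.05434702239299644
```

View pics/w11.png

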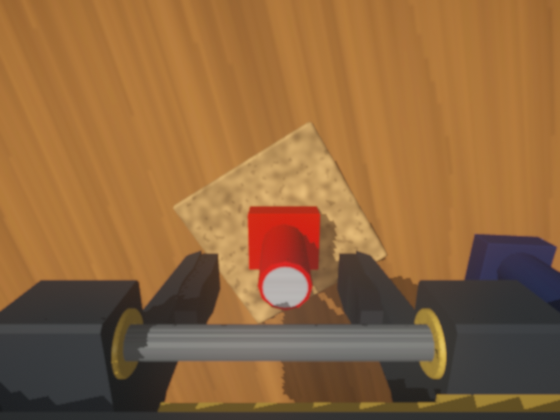

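The master stands upright mid-pad: foot about (284,238), visible pad corners (310,123), (175,208), (385,256). Now the spacer.

```bash
python3 -c "
from comp import *
plan([.4707,-.2152,.15],68.7);
plan([.6003,-.267,.15],68.7,step=25)"
```

```text
yaw 75.76 pos [ 0.4731 -0.2162  0.0785] F [ 0.33 -0.21  3.47] t 18.35 n 2
{"dx":0.00,"dy":-0.03,"dz":-0.89,"ax":0.14,"ay":0.01,"az":3.5,"gripper":}
{"dx":0.00,"dy":-0.03,"dz":-0.89,"ax":0.14,"ay":0.01,"az":3.5,"gripper":}
yaw 75.76 pos [ 0.4731 -0.2162  0.0785] F [ 0.33 -0.21  3.47] t 18.35 n 7
{"dx":-0.06,"dy":0.49,"dz":-0.25,"ax":0.04,"ay":0.00,"az":1.0,"gripper":}
{"dx":-0.06,"dy":0.49,"dz":-0.25,"ax":0.04,"ay":0.00,"az":1.0,"gripper":}
{"dx":-0.05,"dy":0.49,"dz":-0.25,"ax":0.04,"ay":0.00,"az":1.0,"gripper":}
{"dx":-0.04,"dy":0.49,"dz":-0.25,"ax":0.04,"ay":0.00,"az":1.0,"gripper":}
{"dx":-0.03,"dy":0.49,"dz":-0.25,"ax":0.04,"ay":0.00,"az":1.0,"gripper":}
{"dx":-0.02,"dy":0.49,"dz":-0.25,"ax":0.04,"ay":0.00,"az":1.0,"gripper":}
{"dx":-0.01,"dy":0.49,"dz":-0.25,"ax":0.04,"ay":0.00,"az":1.0,"gripper":}
```

Request:
jog_arm:
  targets:
    - {"dx":0,"dy":0,"dz":-0.9,"ax":0,"ay":0,"az":0,"gripper":0.3}
    - {"dx":0,"dy":0,"dz":-0.8,"ax":0,"ay":0,"az":1,"gripper":0.3}
    - {"dx":-0.06,"dy":0.6,"dz":0,"ax":0,"ay":0,"az":1.2,"gripper":0.3}
    - {"dx":-0.05,"dy":0.7,"dz":0,"ax":0,"ay":0,"az":1.2,"gripper":0.3}
    - {"dx":-0.05,"dy":0.7,"dz":0,"ax":0,"ay":0,"az":1.2,"gripper":0.3}
    - {"dx":-0.04,"dy":0.7,"dz":0,"ax":0,"ay":0,"az":1.2,"gripper":0.3}
    - {"dx":-0.04,"dy":0.4,"dz":0,"ax":0,"ay":0,"az":1.2,"gripper":0.3}
    - {"dx":0,"dy":0,"dz":0,"ax":0,"ay":0,"az":0,"gripper":0.3}

```text
time_s: 19.02
ee_pos: [0.5921, -0.265, 0.1538]
tool_rot: [0.004, 0.827, 0.562, 0.002]
ft_force: [-0.4, 0.1, 0.2]
width: 0.0618
```

```bash
python3 -c "
from comp import *
rep();plan([.6003,-.267,.05],68.7,step=35)
s=snap('wrist');cv2.imwrite('pics/w12.png',s['color']);pickle.dump(s,open('w12.pkl','wb'))"
```

```text
t 19.02 comp mm [ 133.19 -373.25] z 153.81 Fc [-0.38 -0.01] Fz 0.19 mom [-0.02  0.04  0.  ] yawerr -7.25 tilt deg [ 0.43 -0.2 ]
yaw 68.39 pos [ 0.5921 -0.265   0.1538] F [-0.37  0.09  0.19] t 19.02 n 3
{"dx":0.01,"dy":0.06,"dz":0.87,"ax":0.16,"ay":0.01,"az":-0.1,"gripper":}
{"dx":0.01,"dy":0.07,"dz":0.87,"ax":0.16,"ay":0.01,"az":-0.1,"gripper":}
{"dx":0.01,"dy":0.07,"dz":0.87,"ax":0.16,"ay":0.01,"az":-0.1,"gripper":}
```

View pics/w12.png

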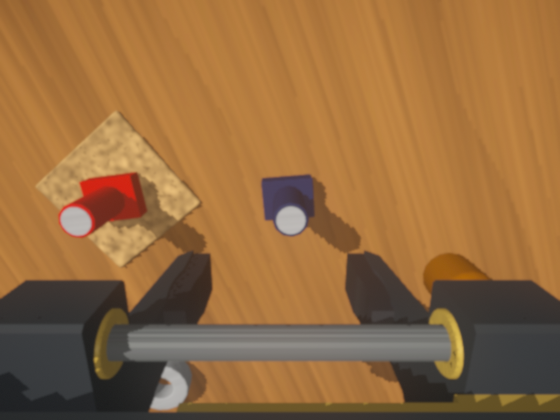

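Run:
```python
from comp import *
s=pickle.load(open("w12.pkl","rb"))
im=s["color"];cv2.imwrite("pics/w12c.png",cv2.resize(im[160:250,240:340],None,fx=6,fy=6,interpolation=cv2.INTER_CUBIC))
print("boss",onz(s,(290.5,219.5),.064))
a,b=onz(s,(262.3,179),.016),onz(s,(312.5,175.5),.016);print(a,b,np.linalg.norm(a-b),np.degrees(np.arctan2(*(b-a)[1::-1])))
```

```text
boss [ 0.60001111 -0.26778753  0.064     ]
[ 0.58750918 -0.24539381  0.016     ] [ 0.62430477 -0.2570822   0.016     ] 0.038607432046841646 -17.622825225108226
```

View pics/w12c.png

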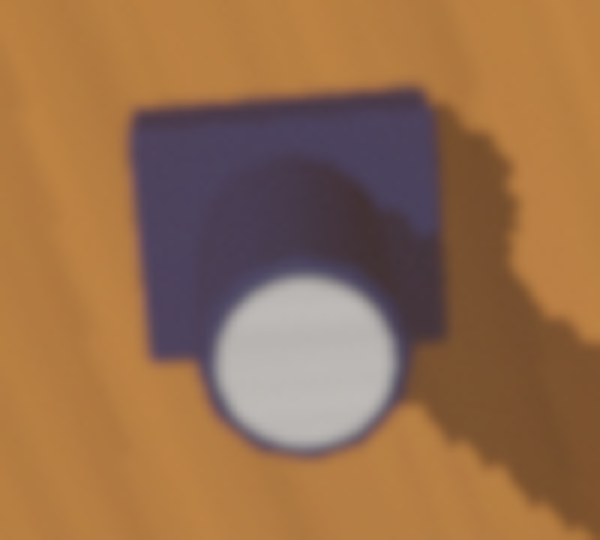

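```bash
python3 -c "
from comp import *
plan([.6002,-.2676,.055],72.2,step=30)"
```

```text
yaw 68.46 pos [ 0.5908 -0.2643  0.1536] F [ 0.53 -0.34  0.17] t 19.07 n 4
{"dx":0.00,"dy":0.06,"dz":0.62,"ax":0.10,"ay":0.01,"az":-0.9,"gripper":}
{"dx":0.00,"dy":0.06,"dz":0.62,"ax":0.10,"ay":0.01,"az":-0.9,"gripper":}
{"dx":0.00,"dy":0.06,"dz":0.62,"ax":0.10,"ay":0.01,"az":-0.9,"gripper":}
{"dx":-0.00,"dy":0.06,"dz":0.62,"ax":0.10,"ay":0.01,"az":-0.9,"gripper":}
```

Request:
jog_arm:
  targets:
    - {"dx":0,"dy":0.12,"dz":0.6,"ax":0.2,"ay":0,"az":-1.5,"gripper":0.3}
    - {"dx":0,"dy":0.06,"dz":0.62,"ax":0.1,"ay":0,"az":-1.2,"gripper":0.3}
    - {"dx":0,"dy":0.03,"dz":0.62,"ax":0.1,"ay":0,"az":-0.9,"gripper":0.3}
    - {"dx":0,"dy":0,"dz":0.3,"ax":0,"ay":0,"az":0,"gripper":0.3}
    - {"dx":0,"dy":0,"dz":0,"ax":0,"ay":0,"az":0,"gripper":0.3}

```text
time_s: 19.48
ee_pos: [0.5959, -0.2659, 0.0667]
tool_rot: [-0.0, 0.807, 0.59, -0.001]
ft_force: [-1.8, 1.1, -0.6]
width: 0.062
```

```bash
python3 -c "
from comp import *
rep();plan([.6002,-.2676,.046],72.2,step=30)"
```

```text
t 19.48 comp mm [ 137.18 -373.19] z 66.75 Fc [-1.99  0.59] Fz -0.56 mom [-0.    0.   -0.06] yawerr -3.26 tilt deg [-0.06 -0.03]
yaw 72.38 pos [ 0.5959 -0.2659  0.0667] F [-1.78  1.07 -0.56] t 19.48 n 1
{"dx":-0.01,"dy":0.11,"dz":0.52,"ax":-0.05,"ay":0.04,"az":0.2,"gripper":}
```

Request:
jog_arm:
  targets:
    - {"dx":-0.01,"dy":0.11,"dz":0.4,"ax":0,"ay":0,"az":0.1,"gripper":0.5}
    - {"dx":0,"dy":0,"dz":0.1,"ax":0,"ay":0,"az":0,"gripper":0.65}
    - {"dx":0,"dy":0,"dz":0,"ax":0,"ay":0,"az":0,"gripper":0.65}

```text
time_s: 19.73
ee_pos: [0.5985, -0.267, 0.0481]
tool_rot: [-0.001, 0.808, 0.59, -0.001]
ft_force: [-0.2, 0.2, 0.3]
width: 0.044
```

```bash
python3 -c "
from comp import *
rep();plan([.6002,-.2676,.046],72.2,step=30);print(read_state()['width'])"
```

```text
t 19.73 comp mm [ 139.91 -373.57] z 48.09 Fc [-0.27  0.17] Fz 0.26 mom [ 0.01 -0.07 -0.03] yawerr -3.38 tilt deg [-0.12  0.  ]
yaw 72.26 pos [ 0.5985 -0.267   0.0481] F [-0.22  0.23  0.26] t 19.73 n 1
{"dx":-0.00,"dy":0.05,"dz":0.05,"ax":-0.12,"ay":0.04,"az":0.1,"gripper":}
0.04399751598233641
```

Request:
jog_arm:
  targets:
    - {"dx":0,"dy":0.05,"dz":0.05,"ax":-0.1,"ay":0,"az":0,"gripper":1}
    - {"dx":0,"dy":0,"dz":0,"ax":0,"ay":0,"az":0,"gripper":1}
    - {"dx":0,"dy":0,"dz":0,"ax":0,"ay":0,"az":0,"gripper":1}
    - {"dx":0,"dy":0,"dz":0,"ax":0,"ay":0,"az":0,"gripper":1}
    - {"dx":0,"dy":0,"dz":0,"ax":0,"ay":0,"az":0,"gripper":1}
  grip_force: 35

```text
time_s: 20.15
ee_pos: [0.6009, -0.2679, 0.0502]
tool_rot: [0.001, 0.808, 0.589, 0.0]
ft_force: [0.8, 0.1, -3.3]
width: 0.0229
```

```bash
python3 -c "
from comp import *
rep();print(read_state()['width'])"
```

```text
t 20.15 comp mm [ 142.49 -373.85] z 50.22 Fc [0.72 0.26] Fz -3.25 mom [-0.04 -0.06 -0.04] yawerr -3.41 tilt deg [ 0.14 -0.11]
0.02285095285614716
```

Request:
jog_arm:
  targets:
    - {"dx":0,"dy":0,"dz":-0.4,"ax":0,"ay":0,"az":0,"gripper":1}
    - {"dx":0,"dy":0,"dz":-0.8,"ax":0,"ay":0,"az":0,"gripper":1}
    - {"dx":0,"dy":0,"dz":-0.9,"ax":0,"ay":0,"az":0,"gripper":1}
    - {"dx":0,"dy":0,"dz":-0.6,"ax":0,"ay":0,"az":0,"gripper":1}

```text
time_s: 20.48
ee_pos: [0.5957, -0.2657, 0.1576]
tool_rot: [-0.005, 0.807, 0.59, -0.003]
ft_force: [1.5, -0.9, -2.8]
width: 0.0229
```

```bash
python3 -c "
from comp import *
rep();print(read_state()['width']);plan([*tow([-.05,-.022]),.15],ang+90-.4+.0+0,step=35)"
```

```text
t 20.48 comp mm [ 136.94 -373.07] z 157.62 Fc [ 1.68 -0.5 ] Fz -2.75 mom [-0.07 -0.18 -0.02] yawerr -3.35 tilt deg [-0.62  0.19]
0.02290125251129611
yaw 72.3 pos [ 0.5957 -0.2657  0.1576] F [ 1.5  -0.9  -2.75] t 20.48 n 12
{"dx":0.71,"dy":-0.43,"dz":0.02,"ax":-0.05,"ay":-0.00,"az":-0.2,"gripper":}
{"dx":0.71,"dy":-0.43,"dz":0.02,"ax":-0.05,"ay":-0.00,"az":-0.2,"gripper":}
{"dx":0.71,"dy":-0.43,"dz":0.02,"ax":-0.05,"ay":-0.00,"az":-0.2,"gripper":}
{"dx":0.71,"dy":-0.42,"dz":0.02,"ax":-0.05,"ay":-0.00,"az":-0.2,"gripper":}
{"dx":0.71,"dy":-0.42,"dz":0.02,"ax":-0.05,"ay":-0.00,"az":-0.2,"gripper":}
{"dx":0.72,"dy":-0.42,"dz":0.02,"ax":-0.05,"ay":-0.00,"az":-0.2,"gripper":}
{"dx":0.72,"dy":-0.41,"dz":0.02,"ax":-0.05,"ay":-0.00,"az":-0.2,"gripper":}
{"dx":0.72,"dy":-0.41,"dz":0.02,"ax":-0.05,"ay":-0.00,"az":-0.2,"gripper":}
{"dx":0.72,"dy":-0.41,"dz":0.02,"ax":-0.05,"ay":-0.00,"az":-0.2,"gripper":}
{"dx":0.72,"dy":-0.40,"dz":0.02,"ax":-0.05,"ay":-0.00,"az":-0.2,"gripper":}
{"dx":0.73,"dy":-0.40,"dz":0.02,"ax":-0.05,"ay":-0.00,"az":-0.2,"gripper":}
{"dx":0.73,"dy":-0.40,"dz":0.02,"ax":-0.05,"ay":-0.00,"az":-0.2,"gripper":}
```

Request:
jog_arm:
  targets:
    - {"dx":0.5,"dy":-0.3,"dz":0,"ax":0,"ay":0,"az":-0.3,"gripper":1}
    - {"dx":0.71,"dy":-0.43,"dz":0,"ax":0,"ay":0,"az":-0.3,"gripper":1}
    - {"dx":0.71,"dy":-0.43,"dz":0,"ax":0,"ay":0,"az":-0.3,"gripper":1}
    - {"dx":0.71,"dy":-0.42,"dz":0,"ax":0,"ay":0,"az":-0.3,"gripper":1}
    - {"dx":0.71,"dy":-0.42,"dz":0,"ax":0,"ay":0,"az":-0.3,"gripper":1}
    - {"dx":0.72,"dy":-0.42,"dz":0,"ax":0,"ay":0,"az":-0.3,"gripper":1}
    - {"dx":0.72,"dy":-0.41,"dz":0,"ax":0,"ay":0,"az":-0.3,"gripper":1}
    - {"dx":0.72,"dy":-0.41,"dz":0,"ax":0,"ay":0,"az":-0.3,"gripper":1}

```text
time_s: 21.15
ee_pos: [0.5392, -0.0214, 0.1744]
tool_rot: [0.008, 0.8, 0.6, 0.001]
ft_force: [1.3, 0.8, -3.4]
width: 0.023
```

```bash
python3 -c "
from comp import *
rep();plan([*tow([-.05,-.022]),.15],ang+90-.4+.0+0,step=35)"
```

```text
t 21.15 comp mm [  21.64 -150.34] z 174.37 Fc [1.11 1.08] Fz -3.37 mom [ 0.01 -0.05 -0.02] yawerr -1.85 tilt deg [ 0.68 -0.64]
yaw 73.8 pos [ 0.5392 -0.0214  0.1744] F [ 1.34  0.77 -3.37] t 21.15 n 5
{"dx":0.63,"dy":-0.38,"dz":0.11,"ax":0.16,"ay":0.09,"az":-0.3,"gripper":}
{"dx":0.63,"dy":-0.38,"dz":0.11,"ax":0.16,"ay":0.09,"az":-0.3,"gripper":}
{"dx":0.63,"dy":-0.37,"dz":0.12,"ax":0.16,"ay":0.09,"az":-0.3,"gripper":}
{"dx":0.64,"dy":-0.37,"dz":0.12,"ax":0.16,"ay":0.09,"az":-0.3,"gripper":}
{"dx":0.64,"dy":-0.37,"dz":0.12,"ax":0.16,"ay":0.09,"az":-0.3,"gripper":}
```

Request:
jog_arm:
  targets:
    - {"dx":0.63,"dy":-0.38,"dz":0.11,"ax":0.16,"ay":0.09,"az":-0.4,"gripper":1}
    - {"dx":0.63,"dy":-0.38,"dz":0.11,"ax":0.16,"ay":0.09,"az":-0.4,"gripper":1}
    - {"dx":0.6,"dy":-0.37,"dz":0.12,"ax":0.16,"ay":0.09,"az":-0.4,"gripper":1}
    - {"dx":0.4,"dy":-0.3,"dz":0.12,"ax":0.16,"ay":0.09,"az":-0.4,"gripper":1}
    - {"dx":0.3,"dy":-0.2,"dz":0.12,"ax":0.1,"ay":0.09,"az":-0.3,"gripper":1}
    - {"dx":0,"dy":0,"dz":0,"ax":0,"ay":0,"az":0,"gripper":1}

```text
time_s: 21.65
ee_pos: [0.5001, 0.1099, 0.1574]
tool_rot: [0.001, 0.785, 0.619, 0.005]
ft_force: [-0.5, -0.4, -2.8]
width: 0.0231
```

```bash
python3 -c "
from comp import *
rep();plan([*tow([-.05,-.022]),.075],ang+90,step=35)
s=snap('wrist');cv2.imwrite('pics/w13.png',s['color']);pickle.dump(s,open('w13.pkl','wb'))"
```

```text
t 21.65 comp mm [-48.77 -32.89] z 157.44 Fc [-0.33 -0.53] Fz -2.79 mom [-0.01  0.01  0.02] yawerr 0.91 tilt deg [0.52 0.2 ]
yaw 76.56 pos [0.5001 0.1099 0.1574] F [-0.46 -0.43 -2.79] t 21.65 n 3
{"dx":0.09,"dy":-0.01,"dz":0.69,"ax":0.15,"ay":-0.11,"az":0.3,"gripper":}
{"dx":0.09,"dy":-0.01,"dz":0.69,"ax":0.15,"ay":-0.11,"az":0.3,"gripper":}
{"dx":0.09,"dy":-0.01,"dz":0.69,"ax":0.15,"ay":-0.11,"az":0.3,"gripper":}
```

View pics/w13.png

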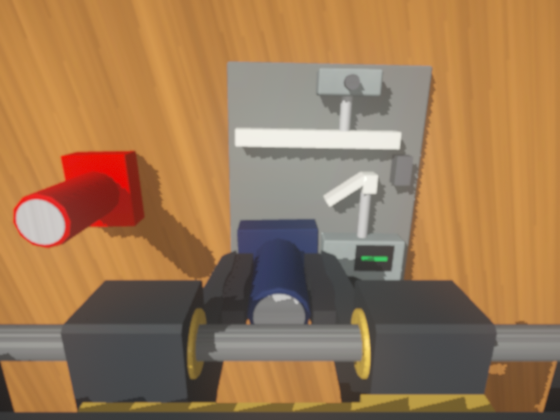

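Request:
jog_arm:
  targets:
    - {"dx":0.12,"dy":-0.01,"dz":0.69,"ax":0.2,"ay":-0.15,"az":0.4,"gripper":1}
    - {"dx":0.1,"dy":-0.01,"dz":0.69,"ax":0.15,"ay":-0.1,"az":0.3,"gripper":1}
    - {"dx":0.05,"dy":0,"dz":0.45,"ax":0.1,"ay":0,"az":0,"gripper":1}
    - {"dx":0,"dy":0,"dz":0,"ax":0,"ay":0,"az":0,"gripper":1}

```text
time_s: 22.03
ee_pos: [0.5091, 0.1149, 0.0875]
tool_rot: [0.005, 0.791, 0.612, 0.004]
ft_force: [-0.6, -0.3, -2.7]
width: 0.0229
```

```bash
python3 -c "
from comp import *
rep();plan([*tow([-.05,-.02]),.064],ang+90,step=35)"
```

```text
t 22.03 comp mm [-41.38 -25.84] z 87.49 Fc [-0.49 -0.43] Fz -2.71 mom [-0.09  0.05  0.02] yawerr -0.22 tilt deg [ 0.65 -0.16]
yaw 75.43 pos [0.5091 0.1149 0.0875] F [-0.59 -0.29 -2.71] t 22.03 n 1
{"dx":0.14,"dy":-0.22,"dz":0.58,"ax":0.67,"ay":-0.01,"az":-0.2,"gripper":}
```

Request:
jog_arm:
  targets:
    - {"dx":0.12,"dy":-0.2,"dz":0.25,"ax":0.6,"ay":0,"az":-0.2,"gripper":1}
    - {"dx":0,"dy":-0.03,"dz":0.2,"ax":0.1,"ay":0,"az":0,"gripper":1}
    - {"dx":0,"dy":0,"dz":0,"ax":0,"ay":0,"az":0,"gripper":1}

```text
time_s: 22.28
ee_pos: [0.5032, 0.1195, 0.0704]
tool_rot: [0.001, 0.791, 0.611, 0.0]
ft_force: [-0.4, 0.3, -2.0]
width: 0.0232
```

```bash
python3 -c "
from comp import *
rep();plan([*tow([-.05,-.02]),.063],ang+90,step=35)"
```

```text
t 22.28 comp mm [-48.19 -22.83] z 70.44 Fc [-0.43  0.19] Fz -2.01 mom [-0.06 -0.06 -0.05] yawerr -0.25 tilt deg [ 0.09 -0.05]
yaw 75.39 pos [0.5032 0.1195 0.0704] F [-0.37  0.29 -2.01] t 22.28 n 1
{"dx":0.07,"dy":-0.05,"dz":0.19,"ax":0.10,"ay":0.03,"az":-0.3,"gripper":}
```

Request:
jog_arm:
  targets:
    - {"dx":0.06,"dy":-0.04,"dz":0.1,"ax":0.1,"ay":0,"az":-0.2,"gripper":1}
    - {"dx":0,"dy":0,"dz":0.06,"ax":0,"ay":0,"az":0,"gripper":1}

```text
time_s: 22.45
ee_pos: [0.5032, 0.122, 0.0651]
tool_rot: [0.001, 0.79, 0.613, 0.001]
ft_force: [0.2, 0.1, -2.9]
width: 0.0231
```

Request:
jog_arm:
  targets:
    - {"dx":0,"dy":0,"dz":0.03,"ax":0,"ay":0,"az":0,"gripper":1}

```text
time_s: 22.53
ee_pos: [0.5035, 0.1219, 0.0641]
tool_rot: [0.001, 0.79, 0.613, 0.001]
ft_force: [-0.2, 0.6, -2.6]
width: 0.0233
```

Request:
jog_arm:
  targets:
    - {"dx":0,"dy":0,"dz":0.025,"ax":0,"ay":0,"az":0,"gripper":1}

```text
time_s: 22.62
ee_pos: [0.5038, 0.122, 0.0633]
tool_rot: [0.001, 0.79, 0.613, 0.001]
ft_force: [0.5, -0.8, -3.1]
width: 0.0232
```

```bash
python3 -c "
from comp import *
rep();plan([*tow([-.05,-.02]),.063],ang+90,step=35)"
```

```text
t 22.62 comp mm [-48.25 -20.23] z 63.28 Fc [ 0.64 -0.66] Fz -3.06 mom [ 0.02 -0.02  0.07] yawerr -0.1 tilt deg [ 0.18 -0.  ]
yaw 75.55 pos [0.5038 0.122  0.0633] F [ 0.46 -0.8  -3.06] t 22.62 n 1
{"dx":0.01,"dy":-0.04,"dz":0.01,"ax":0.18,"ay":-0.04,"az":-0.1,"gripper":}
```

Request:
jog_arm:
  targets:
    - {"dx":0,"dy":-0.01,"dz":0.025,"ax":0.1,"ay":0,"az":-0.1,"gripper":1}

```text
time_s: 22.7
ee_pos: [0.5037, 0.1221, 0.0625]
tool_rot: [0.0, 0.79, 0.613, 0.001]
ft_force: [-0.4, 0.1, -2.7]
width: 0.0231
```

Request:
jog_arm:
  targets:
    - {"dx":0,"dy":-0.01,"dz":0.02,"ax":0,"ay":0,"az":0,"gripper":1}

```text
time_s: 22.78
ee_pos: [0.5035, 0.1221, 0.0618]
tool_rot: [0.001, 0.79, 0.613, 0.001]
ft_force: [-0.1, -0.2, -2.7]
width: 0.0229
```

Request:
jog_arm:
  targets:
    - {"dx":0,"dy":0,"dz":0.02,"ax":0,"ay":0,"az":0,"gripper":1}

```text
time_s: 22.87
ee_pos: [0.5035, 0.1222, 0.0611]
tool_rot: [0.001, 0.79, 0.613, 0.001]
ft_force: [-2.6, 1.0, 6.3]
width: 0.0226
```

Request:
jog_arm:
  targets:
    - {"dx":0.05,"dy":0,"dz":-0.012,"ax":0,"ay":0,"az":0,"gripper":1}
    - {"dx":0.06,"dy":0,"dz":0,"ax":0,"ay":0,"az":0,"gripper":1}
    - {"dx":0.05,"dy":0,"dz":0,"ax":0,"ay":0,"az":0,"gripper":1}
    - {"dx":0.03,"dy":0,"dz":0,"ax":0,"ay":0,"az":0,"gripper":1}

```text
time_s: 23.2
ee_pos: [0.5057, 0.13, 0.0618]
tool_rot: [0.001, 0.79, 0.613, 0.001]
ft_force: [-0.6, 0.2, -2.7]
width: 0.0232
```

```bash
python3 -c "
from comp import *
rep();plan(read_state()['ee_pos'],ang+90,step=35)
s=snap('wrist');cv2.imwrite('pics/w14.png',cv2.resize(s['color'][150:300,180:500],None,fx=2.4,fy=2.4,interpolation=cv2.INTER_CUBIC))"
```

```text
t 23.2 comp mm [-48.36 -11.96] z 61.76 Fc [-0.67  0.  ] Fz -2.72 mom [-0.05 -0.06  0.04] yawerr -0.02 tilt deg [0.16 0.03]
yaw 75.63 pos [0.5057 0.13   0.0618] F [-0.65  0.17 -2.72] t 23.2 n 1
{"dx":0.00,"dy":0.00,"dz":0.00,"ax":0.15,"ay":-0.07,"az":-0.0,"gripper":}
```

View pics/w14.png

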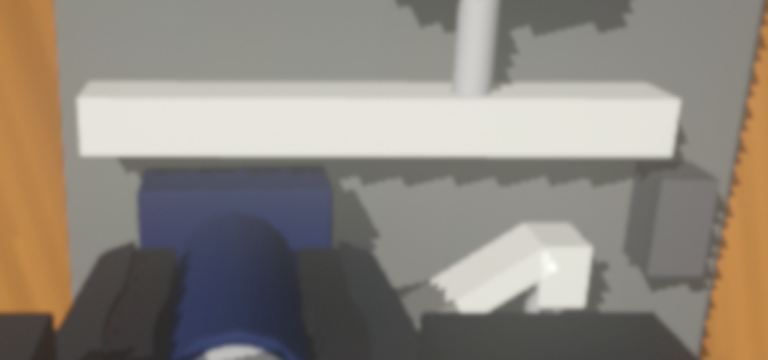

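Request:
jog_arm:
  targets:
    - {"dx":0.03,"dy":0,"dz":0.008,"ax":0.1,"ay":0,"az":0,"gripper":1}
    - {"dx":0.03,"dy":0,"dz":0.003,"ax":0,"ay":0,"az":0,"gripper":1}
    - {"dx":0.025,"dy":0,"dz":0,"ax":0,"ay":0,"az":0,"gripper":1}
    - {"dx":0.02,"dy":0,"dz":0,"ax":0,"ay":0,"az":0,"gripper":1}

```text
time_s: 23.58
ee_pos: [0.5069, 0.1348, 0.0612]
tool_rot: [-0.0, 0.79, 0.613, 0.001]
ft_force: [-0.5, -0.5, -3.4]
width: 0.0231
```

```bash
python3 -c "
from comp import *
rep()"
```

```text
t 23.58 comp mm [-48.45  -7.03] z 61.21 Fc [-0.39 -0.66] Fz -3.36 mom [ 0.01 -0.04  0.  ] yawerr 0.01 tilt deg [0.06 0.07]
```

Request:
jog_arm:
  targets:
    - {"dx":0.012,"dy":0,"dz":0,"ax":0,"ay":0,"az":0,"gripper":1}

```text
time_s: 23.67
ee_pos: [0.507, 0.1354, 0.0612]
tool_rot: [-0.0, 0.79, 0.613, 0.001]
ft_force: [0.1, -0.3, -2.4]
width: 0.023
```

Request:
jog_arm:
  targets:
    - {"dx":0.012,"dy":0,"dz":0,"ax":0,"ay":0,"az":0,"gripper":1}

```text
time_s: 23.75
ee_pos: [0.5072, 0.1359, 0.0612]
tool_rot: [-0.0, 0.79, 0.613, 0.001]
ft_force: [-0.2, -1.4, -2.1]
width: 0.0229
```

Request:
jog_arm:
  targets:
    - {"dx":0.01,"dy":0,"dz":0,"ax":0,"ay":0,"az":0,"gripper":1}

```text
time_s: 23.83
ee_pos: [0.5073, 0.1362, 0.0612]
tool_rot: [-0.0, 0.79, 0.613, 0.001]
ft_force: [0.5, -0.7, -2.8]
width: 0.0232
```

```bash
python3 -c "
from comp import *
rep()"
```

```text
t 23.83 comp mm [-48.4   -5.56] z 61.21 Fc [ 0.62 -0.54] Fz -2.82 mom [-0.16 -0.03  0.01] yawerr 0.0 tilt deg [0.05 0.06]
```

Request:
jog_arm:
  targets:
    - {"dx":0.01,"dy":0,"dz":0,"ax":0,"ay":0,"az":0,"gripper":1}

```text
time_s: 23.92
ee_pos: [0.5073, 0.1363, 0.0612]
tool_rot: [-0.0, 0.79, 0.613, 0.0]
ft_force: [-0.6, -1.4, -1.6]
width: 0.0229
```

Request:
jog_arm:
  targets:
    - {"dx":0.01,"dy":0,"dz":0,"ax":0,"ay":0,"az":0,"gripper":1}

```text
time_s: 24.0
ee_pos: [0.5073, 0.1363, 0.0612]
tool_rot: [0.0, 0.79, 0.613, 0.0]
ft_force: [-1.1, -1.8, -1.7]
width: 0.023
```

```bash
python3 -c "
from comp import *
rep()"
```

```text
t 24.0 comp mm [-48.42  -5.45] z 61.19 Fc [-0.59 -1.96] Fz -1.75 mom [-0.31  0.04 -0.05] yawerr -0.02 tilt deg [ 0.02 -0.01]
```

Request:
jog_arm:
  targets:
    - {"dx":0.001,"dy":0.08,"dz":0,"ax":0,"ay":0,"az":0,"gripper":1}
    - {"dx":0.002,"dy":0.1,"dz":0,"ax":0,"ay":0,"az":0,"gripper":1}
    - {"dx":0.002,"dy":0.1,"dz":0,"ax":0,"ay":0,"az":0,"gripper":1}

```text
time_s: 24.25
ee_pos: [0.5175, 0.1337, 0.0612]
tool_rot: [-0.0, 0.79, 0.613, -0.001]
ft_force: [-1.9, -1.5, -1.5]
width: 0.0234
```

```bash
python3 -c "
from comp import *
rep()"
```

```text
t 24.25 comp mm [-37.91  -5.5 ] z 61.23 Fc [-1.45 -1.93] Fz -1.52 mom [-0.16  0.18  0.04] yawerr 0.03 tilt deg [-0.1  -0.05]
```

Request:
jog_arm:
  targets:
    - {"dx":0.001,"dy":0.1,"dz":0,"ax":-0.05,"ay":0,"az":0,"gripper":1}
    - {"dx":0.001,"dy":0.1,"dz":0,"ax":-0.05,"ay":0,"az":0,"gripper":1}
    - {"dx":0.001,"dy":0.08,"dz":0,"ax":0,"ay":0,"az":0,"gripper":1}

```text
time_s: 24.5
ee_pos: [0.53, 0.1304, 0.0612]
tool_rot: [0.001, 0.79, 0.613, -0.0]
ft_force: [-2.1, -0.7, -0.7]
width: 0.0228
```

```bash
python3 -c "
from comp import *
rep()"
```

```text
t 24.5 comp mm [-25.    -5.56] z 61.18 Fc [-1.83 -1.14] Fz -0.67 mom [-0.18  0.24 -0.01] yawerr -0.0 tilt deg [ 0.01 -0.08]
```

Request:
jog_arm:
  targets:
    - {"dx":0,"dy":0.08,"dz":-0.003,"ax":-0.1,"ay":0,"az":0,"gripper":1}
    - {"dx":-0.001,"dy":0.1,"dz":-0.01,"ax":-0.3,"ay":0,"az":0,"gripper":1}
    - {"dx":-0.002,"dy":0.1,"dz":-0.01,"ax":-0.3,"ay":0,"az":0,"gripper":1}

```text
time_s: 24.75
ee_pos: [0.5388, 0.1282, 0.0611]
tool_rot: [0.004, 0.79, 0.613, 0.001]
ft_force: [-9.3, 1.6, 4.0]
width: 0.0231
```

```bash
python3 -c "
from comp import *
rep()"
```

```text
t 24.75 comp mm [-15.88  -5.52] z 61.13 Fc [-9.42 -0.77] Fz 3.97 mom [ 0.47  2.   -0.05] yawerr -0.01 tilt deg [ 0.37 -0.23]
```

Request:
jog_arm:
  targets:
    - {"dx":-0.003,"dy":0.12,"dz":-0.015,"ax":-0.1,"ay":0.1,"az":0,"gripper":1}
    - {"dx":-0.003,"dy":0.12,"dz":-0.015,"ax":-0.1,"ay":0.1,"az":0,"gripper":1}
    - {"dx":-0.003,"dy":0.12,"dz":-0.015,"ax":-0.1,"ay":0.1,"az":0,"gripper":1}

```text
time_s: 25.0
ee_pos: [0.5437, 0.1269, 0.0613]
tool_rot: [-0.001, 0.789, 0.615, -0.002]
ft_force: [-10.9, 1.8, 4.8]
width: 0.0232
```

```bash
python3 -c "
from comp import *
rep()"
```

```text
t 25.0 comp mm [-10.85  -5.56] z 61.32 Fc [-11.02  -0.96] Fz 4.79 mom [ 0.38  2.35 -0.08] yawerr 0.2 tilt deg [-0.25 -0.08]
```

Request:
jog_arm:
  targets:
    - {"dx":-0.003,"dy":0.13,"dz":-0.02,"ax":-0.4,"ay":0.1,"az":0.2,"gripper":1}
    - {"dx":-0.003,"dy":0.13,"dz":-0.02,"ax":-0.3,"ay":0.1,"az":0.1,"gripper":1}
    - {"dx":-0.003,"dy":0.13,"dz":-0.015,"ax":-0.3,"ay":0.1,"az":0,"gripper":1}

```text
time_s: 25.25
ee_pos: [0.5487, 0.1256, 0.0613]
tool_rot: [-0.001, 0.789, 0.614, -0.003]
ft_force: [-12.8, 1.6, 9.7]
width: 0.0235
```

```bash
python3 -c "
from comp import *
rep()"
```

```text
t 25.25 comp mm [-5.66 -5.56] z 61.31 Fc [-12.76  -1.58] Fz 9.65 mom [ 0.51  2.87 -0.08] yawerr 0.1 tilt deg [-0.31 -0.07]
```

Request:
jog_arm:
  targets:
    - {"dx":-0.004,"dy":0.14,"dz":-0.035,"ax":-0.6,"ay":0.1,"az":0.1,"gripper":1}
    - {"dx":-0.004,"dy":0.13,"dz":-0.02,"ax":-0.4,"ay":0.1,"az":0,"gripper":1}

```text
time_s: 25.42
ee_pos: [0.5527, 0.1246, 0.0616]
tool_rot: [0.001, 0.789, 0.614, -0.0]
ft_force: [-4.2, 2.4, -3.0]
width: 0.0229
```

```bash
python3 -c "
from comp import *
rep()"
```

```text
t 25.42 comp mm [-1.48 -5.56] z 61.59 Fc [-4.64  1.3 ] Fz -2.97 mom [ 0.07  0.8  -0.04] yawerr 0.16 tilt deg [ 0.03 -0.13]
```

Past the shoe's tip. Continue to the stop.

Request:
jog_arm:
  targets:
    - {"dx":0,"dy":0.07,"dz":0.003,"ax":-0.1,"ay":0.1,"az":0.1,"gripper":1}
    - {"dx":0,"dy":0.07,"dz":0,"ax":-0.1,"ay":0,"az":0,"gripper":1}
    - {"dx":0,"dy":0.07,"dz":0,"ax":-0.1,"ay":0,"az":0,"gripper":1}

```text
time_s: 25.67
ee_pos: [0.5564, 0.1237, 0.0613]
tool_rot: [0.0, 0.789, 0.614, -0.002]
ft_force: [-7.7, 0.6, 4.7]
width: 0.0226
```

```bash
python3 -c "
from comp import *
rep()"
```

```text
t 25.67 comp mm [ 2.3  -5.57] z 61.26 Fc [-7.6  -1.37] Fz 4.72 mom [ 0.01  1.57 -0.  ] yawerr 0.17 tilt deg [-0.17 -0.18]
```

Request:
jog_arm:
  targets:
    - {"dx":-0.001,"dy":0.08,"dz":-0.015,"ax":-0.3,"ay":0.1,"az":0.1,"gripper":1}
    - {"dx":-0.001,"dy":0.08,"dz":-0.007,"ax":-0.15,"ay":0.1,"az":0,"gripper":1}
    - {"dx":-0.001,"dy":0.07,"dz":-0.005,"ax":-0.15,"ay":0,"az":0,"gripper":1}

```text
time_s: 25.92
ee_pos: [0.5633, 0.1217, 0.0615]
tool_rot: [0.002, 0.789, 0.614, 0.001]
ft_force: [-3.7, 1.1, -2.6]
width: 0.0231
```

```bash
python3 -c "
from comp import *
rep()"
```

```text
t 25.92 comp mm [ 9.5 -5.7] z 61.5 Fc [-3.83  0.19] Fz -2.56 mom [ 0.19  0.69 -0.05] yawerr 0.12 tilt deg [ 0.22 -0.14]
```

Request:
jog_arm:
  targets:
    - {"dx":0.001,"dy":0.06,"dz":0.002,"ax":0,"ay":0.1,"az":0.1,"gripper":1}
    - {"dx":0.001,"dy":0.06,"dz":0.002,"ax":0,"ay":0,"az":0,"gripper":1}
    - {"dx":0.001,"dy":0.05,"dz":0,"ax":0,"ay":0,"az":0,"gripper":1}

```text
time_s: 26.17
ee_pos: [0.5696, 0.1202, 0.0612]
tool_rot: [0.001, 0.79, 0.613, 0.001]
ft_force: [-5.9, 0.5, 0.1]
width: 0.0229
```

```bash
python3 -c "
from comp import *
rep()"
```

```text
t 26.17 comp mm [15.92 -5.65] z 61.24 Fc [-5.82 -0.99] Fz 0.12 mom [ 0.1   1.16 -0.11] yawerr -0.01 tilt deg [ 0.11 -0.05]
```

Request:
jog_arm:
  targets:
    - {"dx":0.001,"dy":0.045,"dz":-0.003,"ax":-0.1,"ay":0,"az":0,"gripper":1}
    - {"dx":0.001,"dy":0.045,"dz":-0.002,"ax":-0.1,"ay":0,"az":0,"gripper":1}
    - {"dx":0.001,"dy":0.035,"dz":0,"ax":0,"ay":0,"az":0,"gripper":1}

```text
time_s: 26.42
ee_pos: [0.5739, 0.1192, 0.0612]
tool_rot: [0.001, 0.79, 0.613, 0.001]
ft_force: [-12.4, 0.9, 7.7]
width: 0.0231
```

```bash
python3 -c "
from comp import *
rep()"
```

```text
t 26.42 comp mm [20.39 -5.58] z 61.18 Fc [-12.19  -2.19] Fz 7.7 mom [ 0.39  2.41 -0.2 ] yawerr -0.05 tilt deg [ 0.16 -0.09]
```

Stop contact at x ≈ 20.4, the same as the master. Confirm it, then hold gently against the anvil.

Request:
jog_arm:
  targets:
    - {"dx":0.003,"dy":0.04,"dz":-0.015,"ax":-0.1,"ay":0,"az":0,"gripper":1}
    - {"dx":0.008,"dy":0.02,"dz":-0.003,"ax":-0.1,"ay":0,"az":0,"gripper":1}
    - {"dx":0.01,"dy":0.01,"dz":0,"ax":0,"ay":0.1,"az":0,"gripper":1}

```text
time_s: 26.67
ee_pos: [0.574, 0.1192, 0.0612]
tool_rot: [0.001, 0.79, 0.613, -0.001]
ft_force: [-5.3, -1.4, 2.0]
width: 0.0229
```

```bash
python3 -c "
from comp import *
rep()"
```

```text
t 26.67 comp mm [20.41 -5.5 ] z 61.23 Fc [-4.76 -2.63] Fz 2.02 mom [-0.17  1.18 -0.13] yawerr -0.06 tilt deg [-0.01 -0.13]
```

Request:
jog_arm:
  targets:
    - {"dx":0.014,"dy":0.006,"dz":0,"ax":0,"ay":0.1,"az":0,"gripper":1}
    - {"dx":0.015,"dy":0.006,"dz":0,"ax":0,"ay":0.1,"az":0,"gripper":1}
    - {"dx":0.015,"dy":0.005,"dz":0,"ax":0,"ay":0.1,"az":0,"gripper":1}
    - {"dx":0.015,"dy":0.005,"dz":0,"ax":0,"ay":0,"az":0,"gripper":1}

```text
time_s: 27.0
ee_pos: [0.5741, 0.1192, 0.0613]
tool_rot: [-0.001, 0.791, 0.612, -0.001]
ft_force: [-5.9, -0.6, 0.2]
width: 0.0229
```

```bash
python3 -c "
from comp import *
rep()
s=snap('wrist');cv2.imwrite('pics/w15.png',s['color'])"
```

```text
t 27.0 comp mm [20.51 -5.49] z 61.29 Fc [-5.57 -2.  ] Fz 0.19 mom [-0.01  1.12 -0.1 ] yawerr -0.16 tilt deg [-0.17 -0.03]
```

View pics/w15.png

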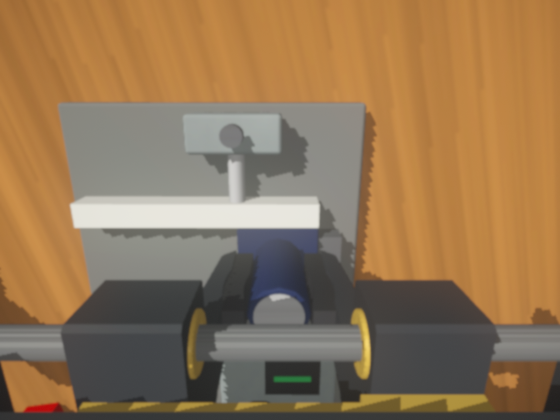

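The spacer's left edge lies on the rail (row 228) and its front on the stop (col 318). One last gentle press, then release.

Request:
jog_arm:
  targets:
    - {"dx":0.018,"dy":0.004,"dz":0,"ax":0,"ay":0,"az":-0.1,"gripper":1}
    - {"dx":0.018,"dy":0.004,"dz":0,"ax":0,"ay":0,"az":0,"gripper":1}

```text
time_s: 27.22
ee_pos: [0.5741, 0.1193, 0.0613]
tool_rot: [-0.001, 0.791, 0.612, -0.003]
ft_force: [-5.5, -0.9, 1.1]
width: 0.023
```

```bash
python3 -c "
from comp import *
rep()"
```

```text
t 27.22 comp mm [20.54 -5.43] z 61.3 Fc [-5.13 -2.25] Fz 1.13 mom [-0.17  1.15 -0.13] yawerr -0.12 tilt deg [-0.29 -0.15]
```

Request:
jog_arm:
  targets:
    - {"dx":0.005,"dy":0.002,"dz":0,"ax":0,"ay":0,"az":0,"gripper":0.65}
    - {"dx":0,"dy":-0.02,"dz":0,"ax":0,"ay":0,"az":0,"gripper":0.4}
    - {"dx":0,"dy":-0.04,"dz":0,"ax":0,"ay":0,"az":0,"gripper":0.4}
    - {"dx":0,"dy":-0.03,"dz":0,"ax":0,"ay":0,"az":0,"gripper":0.4}
    - {"dx":0,"dy":0,"dz":0,"ax":0,"ay":0,"az":0,"gripper":0.4}

```text
time_s: 27.63
ee_pos: [0.5775, 0.12, 0.0639]
tool_rot: [0.003, 0.791, 0.612, 0.003]
ft_force: [-1.0, 0.2, 0.3]
width: 0.0525
```

```bash
python3 -c "
from comp import *
rep();print(read_state()['width'])"
```

```text
t 27.63 comp mm [23.62 -3.87] z 63.95 Fc [-0.98 -0.04] Fz 0.35 mom [-0.07 -0.1  -0.02] yawerr -0.2 tilt deg [ 0.46 -0.05]
0.05254111702231035
```

Free; lift straight up and back away.

Request:
jog_arm:
  targets:
    - {"dx":-0.02,"dy":-0.06,"dz":-0.4,"ax":0,"ay":0,"az":0,"gripper":0.4}
    - {"dx":0,"dy":0,"dz":-0.9,"ax":0,"ay":0,"az":0,"gripper":0.4}
    - {"dx":0,"dy":0,"dz":-0.9,"ax":0,"ay":0,"az":0,"gripper":0.4}
    - {"dx":-0.4,"dy":0,"dz":-0.9,"ax":0,"ay":0,"az":0,"gripper":0.4}
    - {"dx":-0.8,"dy":-0.2,"dz":-0.5,"ax":0,"ay":0,"az":0,"gripper":0.4}
    - {"dx":-0.8,"dy":-0.2,"dz":0,"ax":0,"ay":0,"az":0,"gripper":0.4}
    - {"dx":0,"dy":0,"dz":0,"ax":0,"ay":0,"az":0,"gripper":0.4}

```text
time_s: 28.22
ee_pos: [0.5399, 0.0463, 0.215]
tool_rot: [0.005, 0.789, 0.614, 0.006]
ft_force: [0.4, -0.7, -0.9]
width: 0.053
```

```bash
python3 -c "
from comp import *
rep()
s=snap('wrist');cv2.imwrite('pics/w16.png',s['color']);pickle.dump(s,open('w16.pkl','wb'))
s=snap('scene');cv2.imwrite('pics/s16.png',s['color'])"
```

```text
t 28.22 comp mm [  5.47 -84.65] z 215.02 Fc [ 0.55 -0.58] Fz -0.93 mom [-0.07 -0.06 -0.06] yawerr 0.1 tilt deg [ 0.82 -0.02]
```

View pics/w16.png

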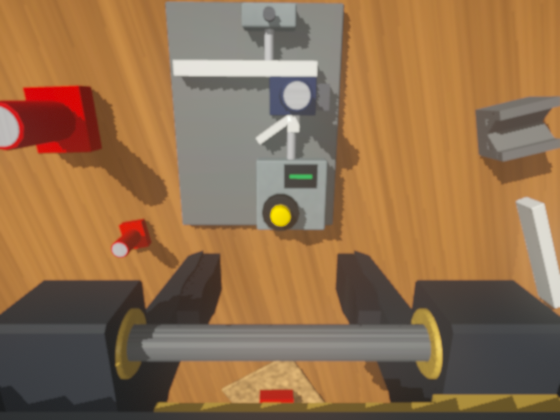

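View pics/s16.png

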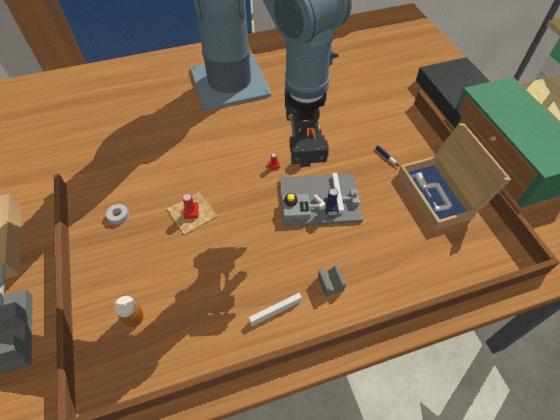

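The spacer sits home and square at wrist (293,97). The master stands mid-pad at scene (190,207), and everything else is where it was. Handing in.

```bash
python3 -c "
from bench import ticket
print(ticket.finish_job())"
```

```text
the job is handed in; nothing more can be done
None
```

The job is handed in, at about 28 s of the 72 s allowed; `ticket.finish_job()` gives no verdict.

**Master:** It was slid home against the end stop (tool at comparator x about 20.4 mm) and held on the anvil. My push was about 4 N, which I estimate makes roughly 8 N on the rail with the plunger. It was then released. Zero was pressed with it sitting there, and it was then stood upright on the cork pad, within about 1 mm of the pad's centre by tool position.

**Spacer:** It was felt against the anvil at the mouth, slid home to the same x of about 20.4 mm, held with a push of about 2 N, and released.

**Last checks:** The final wrist picture shows the spacer against both rail and stop. The scene view shows the master upright on the pad, the other things where they started, and the gripper clear.

**Flaws:**
- **Zero press:** I pressed the button harder than needed. The wrist force reached about 64 N vertically against the 4 N it takes, because I sent one push too many before reading the force. Only the closed fingertips should have touched it, and the master did not move.
- **Sliding force:** Riding up the plunger's ramp took up to about 14 N along x, above the 3 to 10 N stated. Both blocks stuck briefly near the shoe's tip until I eased the downward force.

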